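# Load and lock the bushing carrier

## Task

Swing the red gate of the carrier wide open, then seat every flanged bushing from the grey divided tray in a pocket of its own in the carrier, shank down and brass hub up, with its flange flat on the plate. Once all are in, swing the gate closed over them until its tongue is fully home in the catch, and then drop the yellow-headed stop pin from its blue stand fully into the hole in the yellow block, so that the gate cannot swing back. Leave the screwdriver, tape roll and drill where they are.

Things in the scene. Friction and masses are not known exactly. Their poses are not given: they have to be found in the camera images.
- carrier: Assembly carrier fixed on the bench: aluminium pocket plate 130 x 190 mm, 20 mm thick, with a blue end block at each end (overall 130 mm along its x, 285 mm along its y, from y = -150 to +135 mm). Origin: centre of the underside of the aluminium plate; z up. The hinge is at the +y end, the catch and the yellow stop-pin block at the -y end. It stands turned by up to 0.25 rad.
- gate (a joint): Red gate over the carrier (two rails, 76 mm wide, steel tongue to 257 mm from the hinge) on an upright hinge. 0 = closed on its stop, tongue home in the dark C-shaped catch; grows as it swings to the carrier's +x side (counter-clockwise from above); 2.1 = fully open. Starts at 0.2 to 0.6, over the pockets; stays where left; 1 to 2 N moves it. 52 to 58 mm above the bench, 3 mm over seated bushings.
- gate_hinge (a point): Point on the gate's hinge axis, 52 mm above the bench; carrier frame (0, 115, 52) mm.
- gate_handle (a point): Middle of the gate's handle, an upright black round post 16 mm in diameter, standing from 58 to 100 mm above the bench; this point is 80 mm above the bench and 140 mm from the hinge axis. With the gate closed the handle lies towards the carrier's -y from the hinge.
- pin_hole (a point): Centre of the mouth of the hole for the stop pin, in the yellow block (40 x 40 mm, top 50 mm above the bench) beside the catch on the carrier's +x side: 16.5 mm wide, 24 mm deep (bottom 26 mm above the bench). With the gate closed the tongue passes beside the hole; a pin in it keeps the gate from swinging back.
- pin: Stop pin: steel shank 14 mm in diameter and 52 mm long, yellow round head 24 mm in diameter and 24 mm tall on top (76 mm overall). Origin at the centre of its foot, z up along the pin. It starts upright in the blue stand.
- stand: Blue pin stand fixed on the bench, 56 x 56 x 35 mm, a hole 24 mm deep holding the pin's foot 11 mm above the bench. Origin: centre of underside.
- tray: Grey divided tray fixed on the bench, 200 mm (x) x 235 mm (y) x 30 mm tall, walls and floor 4 mm, six compartments (2 along x, 3 along y), at most one bushing in each. Origin: centre of the underside.
- pocket0 (a point): Centre of the mouth of a round pocket in the carrier, in its upper face 20 mm above the bench; 39 mm wide, 14 mm deep; carrier frame (-30, -58, 20) mm.
- pocket1 (a point): Centre of the mouth of a round pocket in the carrier, in its upper face 20 mm above the bench; 39 mm wide, 14 mm deep; carrier frame (-30, 0, 20) mm.
- pocket2 (a point): Centre of the mouth of a round pocket in the carrier, in its upper face 20 mm above the bench; 39 mm wide, 14 mm deep; carrier frame (-30, 58, 20) mm.
- pocket3 (a point): Centre of the mouth of a round pocket in the carrier, in its upper face 20 mm above the bench; 39 mm wide, 14 mm deep; carrier frame (30, -58, 20) mm.
- pocket4 (a point): Centre of the mouth of a round pocket in the carrier, in its upper face 20 mm above the bench; 39 mm wide, 14 mm deep; carrier frame (30, 0, 20) mm.
- pocket5 (a point): Centre of the mouth of a round pocket in the carrier, in its upper face 20 mm above the bench; 39 mm wide, 14 mm deep; carrier frame (30, 58, 20) mm.
- bushing0: Flanged bushing, upright in the tray at first: steel shank 36 mm wide, 12 mm long below, flange 48 mm wide, 5 mm thick above it, then a brass hub 26 mm wide, 24 mm tall to grip (41 mm overall), 100 to 200 g. Origin: centre of the underside of the shank, z up towards the hub. Seated in a pocket, the flange lies on the carrier's face and the origin is 8 mm above the bench. May be absent (None).
- bushing1: Flanged bushing, upright in the tray at first: steel shank 36 mm wide, 12 mm long below, flange 48 mm wide, 5 mm thick above it, then a brass hub 26 mm wide, 24 mm tall to grip (41 mm overall), 100 to 200 g. Origin: centre of the underside of the shank, z up towards the hub. Seated in a pocket, the flange lies on the carrier's face and the origin is 8 mm above the bench. May be absent (None).
- bushing2: Flanged bushing, upright in the tray at first: steel shank 36 mm wide, 12 mm long below, flange 48 mm wide, 5 mm thick above it, then a brass hub 26 mm wide, 24 mm tall to grip (41 mm overall), 100 to 200 g. Origin: centre of the underside of the shank, z up towards the hub. Seated in a pocket, the flange lies on the carrier's face and the origin is 8 mm above the bench. May be absent (None).
- bushing3: Flanged bushing, upright in the tray at first: steel shank 36 mm wide, 12 mm long below, flange 48 mm wide, 5 mm thick above it, then a brass hub 26 mm wide, 24 mm tall to grip (41 mm overall), 100 to 200 g. Origin: centre of the underside of the shank, z up towards the hub. Seated in a pocket, the flange lies on the carrier's face and the origin is 8 mm above the bench. May be absent (None).
- bushing4: Flanged bushing, upright in the tray at first: steel shank 36 mm wide, 12 mm long below, flange 48 mm wide, 5 mm thick above it, then a brass hub 26 mm wide, 24 mm tall to grip (41 mm overall), 100 to 200 g. Origin: centre of the underside of the shank, z up towards the hub. Seated in a pocket, the flange lies on the carrier's face and the origin is 8 mm above the bench. May be absent (None).
- bushing5: Flanged bushing, upright in the tray at first: steel shank 36 mm wide, 12 mm long below, flange 48 mm wide, 5 mm thick above it, then a brass hub 26 mm wide, 24 mm tall to grip (41 mm overall), 100 to 200 g. Origin: centre of the underside of the shank, z up towards the hub. Seated in a pocket, the flange lies on the carrier's face and the origin is 8 mm above the bench. May be absent (None).
- screwdriver: Orange-handled screwdriver lying beyond the work; leave alone. Origin: near its middle.
- tape: Yellow tape roll, 90 mm diameter, 24 mm tall; leave alone. Origin: centre of its underside.
- drill: Teal cordless drill with a black battery, lying on its side, about 150 x 190 mm and 58 mm tall; leave alone. Origin: centre of its underside.
Not all that is in view belongs to the job. Leave any black, green or turquoise look-alike of the bushing1 alone.

How it is judged:
On the way, in this order (a step that is already met when the one before it is completed fails the run):
1. the gate is swung wide open (beyond 1.2 rad) (value of joint gate above 1.2 rad), for 0.2 s.
2. every bushing present sits in a pocket, hub up and flange on the plate, with the gate still open (beyond 0.8 rad) (value of joint gate above 0.8 rad and z of bushing0 in the frame of carrier between 0.0055 and 0.0105 m and x of bushing0 in the frame of carrier between -0.05 and 0.05 m and y of bushing0 in the frame of carrier between -0.08 and 0.08 m and angle between each of bushing0, bushing1, bushing2, bushing3, bushing4, bushing5's own z axis and vertical below 0.1 rad and linear speed of each of bushing0, bushing1, bushing2, bushing3, bushing4, bushing5 below 0.03 m/s and z of bushing1 in the frame of carrier between 0.0055 and 0.0105 m and x of bushing1 in the frame of carrier between -0.05 and 0.05 m and y of bushing1 in the frame of carrier between -0.08 and 0.08 m and z of bushing2 in the frame of carrier between 0.0055 and 0.0105 m and x of bushing2 in the frame of carrier between -0.05 and 0.05 m and y of bushing2 in the frame of carrier between -0.08 and 0.08 m and z of bushing3 in the frame of carrier between 0.0055 and 0.0105 m and x of bushing3 in the frame of carrier between -0.05 and 0.05 m and y of bushing3 in the frame of carrier between -0.08 and 0.08 m and z of bushing4 in the frame of carrier between 0.0055 and 0.0105 m and x of bushing4 in the frame of carrier between -0.05 and 0.05 m and y of bushing4 in the frame of carrier between -0.08 and 0.08 m and z of bushing5 in the frame of carrier between 0.0055 and 0.0105 m and x of bushing5 in the frame of carrier between -0.05 and 0.05 m and y of bushing5 in the frame of carrier between -0.08 and 0.08 m), for 0.2 s.
3. the gate is closed, its tongue home in the catch (below 0.04 rad) (value of joint gate below 0.04 rad), for 0.2 s.
At the end, for the whole second after the job is handed in: Every bushing present is at rest in a pocket, hub up (tilt under 0.1 rad), origin 5.5 to 10.5 mm above the carrier's underside; gate within 0.04 rad of closed; stop pin at rest in its hole, within 6 mm of its axis, tilt under 0.2 rad, foot 20 to 30 mm above the carrier's underside (z of bushing0 in the frame of carrier between 0.0055 and 0.0105 m and x of bushing0 in the frame of carrier between -0.05 and 0.05 m and y of bushing0 in the frame of carrier between -0.08 and 0.08 m and angle between each of bushing0, bushing1, bushing2, bushing3, bushing4, bushing5's own z axis and vertical below 0.1 rad and linear speed of each of bushing0, bushing1, bushing2, bushing3, bushing4, bushing5, pin below 0.03 m/s and z of bushing1 in the frame of carrier between 0.0055 and 0.0105 m and x of bushing1 in the frame of carrier between -0.05 and 0.05 m and y of bushing1 in the frame of carrier between -0.08 and 0.08 m and z of bushing2 in the frame of carrier between 0.0055 and 0.0105 m and x of bushing2 in the frame of carrier between -0.05 and 0.05 m and y of bushing2 in the frame of carrier between -0.08 and 0.08 m and z of bushing3 in the frame of carrier between 0.0055 and 0.0105 m and x of bushing3 in the frame of carrier between -0.05 and 0.05 m and y of bushing3 in the frame of carrier between -0.08 and 0.08 m and z of bushing4 in the frame of carrier between 0.0055 and 0.0105 m and x of bushing4 in the frame of carrier between -0.05 and 0.05 m and y of bushing4 in the frame of carrier between -0.08 and 0.08 m and z of bushing5 in the frame of carrier between 0.0055 and 0.0105 m and x of bushing5 in the frame of carrier between -0.05 and 0.05 m and y of bushing5 in the frame of carrier between -0.08 and 0.08 m and value of joint gate below 0.04 rad and horizontal distance between pin and pin_hole below 0.006 m and z of pin in the frame of carrier between 0.02 and 0.03 m and angle between pin's own z axis and vertical below 0.2 rad); the robot touches nothing.
It fails at once if the screwdriver is moved more than 30 mm (distance of screwdriver from where it was at the start of the episode above 0.03 m).
It fails at once if the tape is moved more than 30 mm (distance of tape from where it was at the start of the episode above 0.03 m).
It fails at once if the drill is moved more than 30 mm (distance of drill from where it was at the start of the episode above 0.03 m).
Of bushing0, bushing1, bushing2, bushing3, bushing4, bushing5 only 4 to 6 are there at a start; the rules pass over those that are not, and their reading is None.
At some moment in a run one of bushing0, bushing1, bushing2, bushing3, bushing4, bushing5 may be knocked a few centimetres aside while the robot is not near it.
It also fails if it takes over 210 s, if anything falls off the work surface, if the arm or the gripper's body presses on something with over 40 N, if the wrist force passes 120 N, or if a joint passes its speed limit or range.

## Robot

A 7-joint arm with a two-finger parallel gripper is mounted at the origin on the work surface. World frame = base frame: x ahead of the robot, y to its left, z up, the work surface at z = 0. Lengths are in m, angles in rad, forces in N, time in s.
With the tool pointing down it reaches from about 0.4 to 0.85 m from the base axis. Payload 4.5 kg.
Tool frame: the origin (TCP) lies on the centre line of the jaws, within the pads' length; the fingertips stand 8 mm ahead of it and the grasp point (between the pads) lies 11 mm behind it; z points along the fingers, x is the direction in which the jaws open and shut, and the axes are right-handed (so a half turn about z gives the same grasp; the last joint's range is limited). The gripper opens to 88 mm and grips with 3 to 60 N. Pads are 18 mm wide; open, the fingers measure 123 mm over their backs; the gripper's body (75 mm by 187 mm) begins 45 mm behind the grasp point.
Start: joints at [1.322, 0.689, -0.195, 1.565, 0.157, 0.902, -0.215], TCP at [0.174, -0.6, 0.247] pointing down, gripper open.
Joint ranges: [-3.01, 3.01], [-0.46, 2.08], [-1.47, 1.51], [0.13, 2.56], [-1, 4.14], [0.04, 2.09], [-2.66, 2.66]. Speed limits (rad/s): [2.57, 2.57, 3.14, 3.14, 3.14, 3.14, 3.14].

## Interface

Orientations are given as a unit quaternion [x, y, z, w].
In Python, from plant import get_state, snapshot, finish_job, boxes_of, pinpoint gives the robot as it stands.
- The arm moves only by the shell command python3 -m creep 'ROWS' [FORCE]. ROWS is JSON, a list of rows, each an object with "hand": the finger opening in m, from 0 to 0.0881; "slide": the shift along the tool's x, y, z in m, a list of three; "turn": the turn about the tool's z in degrees. A call has 1 to 5 rows; each row shifts and turns the commanded pose from where the row before left it, along the tool's axes as they then stand; what a row does not reach is not made up. A row lasts 1/8 s, in which the tool goes at most 62.5 mm and 10.7 degrees, less where a joint would pass 70% of its speed; a pose out of reach is approached as far as the arm can. A call is refused whole if a number of a shift passes 0.0625 or a number of a turn 10.7, either way. A call with a gripper value outside its range is refused whole. The fingers move at their own pace and stop on an object; FORCE is the grip in N (left out, the last holds). Time passes only in rows, so rows that do not move let the fingers close. It gives the time, the measured TCP pose, the force and the opening at its end, in the units of the state.
- get_state(): the state, without advancing time (a new reading comes with each control period).
- snapshot(name): name is "side" or "top" or "wrist"; returns a dict with "frame" (400x640x3 uint8, red, green, blue), "depth" (400x640 float32, m along the optical axis (not along the pixel's ray), 0 where there is no reading), "mtx" (3x3 intrinsics, pixels), "camera_from_world" (4x4, takes a point from world to camera coordinates). Camera axes: x right, y down, z forward; pixel columns grow to the right and rows downward; lengths in m; the calibration is good to about 2 mm. A picture is of the moment at which its call begins.
- finish_job(): hands the job in, once; it reports no verdict.
Trained networks look in a picture, given as the dict that the camera call returned (one of the last four; its "shot" number tells which), for a name from the list of things; names that differ only in an ending like _2 or _b are one class to them, and where a whole thing is asked for, a point or a joint stands for the part that bears it (a point fixed in the world has none). Each returns a list of dicts, best first, with "conf" (0 to 1); they miss things now and then, are a little off and sometimes report something else, mostly with a low value. They report only what shows in the picture. A call takes as long as a camera call. They do not tell look-alikes from the thing itself.
- boxes_of(target, picture): "uv" ([column, row] in pixels, amid what is visible of it).
- pinpoint(target, picture): "uv" ([column, row] in pixels: a listed point, or the origin of a listed thing).
The state is a dict: "clock": time; "q": joint angles; "qd": joint speeds; "joint_torque": joint torques, N m; "tool_pos": TCP position; "eef_rot": TCP orientation; "contact_force": force on the tool from outside, world axes, zero at the start; "moment": the same for the moment, N m; "opening": opening from 0.0 (shut) to 1.0 (fully open).
Only numpy, scipy, OpenCV 4.12 (cv2) and the standard library are available. Lean on these libraries where they do the work, as an engineer would, in place of code of your own. Each camera call takes 0.05 s, during which the arm holds its last target.

## Working session

There is one attempt and no reset: what is moved stays moved. The work goes in short steps, Python scripts to look and compute and a shell command to move; the robot and the scene stay as the last step left them, time stands still between calls to the robot, and variables do not carry over. Pictures are saved under pics/ and viewed, and the job is handed in when it is done.

```bash
ls; mkdir -p pics; cat > h.py <<'E'
import numpy as np, cv2
from plant import get_state, snapshot, finish_job, boxes_of, pinpoint
def save(s,name,crop=None,scale=1):
    im=s['frame'][:,:,::-1]
    if crop: im=im[crop[1]:crop[3],crop[0]:crop[2]]
    im=cv2.resize(im,None,fx=scale,fy=scale,interpolation=cv2.INTER_CUBIC)
    cv2.imwrite('pics/'+name,im)
def ray(s,uv):
    E=np.linalg.inv(s['camera_from_world']); K=s['mtx']
    d=np.linalg.solve(K,[uv[0],uv[1],1.0])
    return E[:3,3],E[:3,:3]@d
def onz(s,uv,z):
    o,d=ray(s,uv); t=(z-o[2])/d[2]; return o+t*d
def dep(s,uv):
    u,v=int(round(uv[0])),int(round(uv[1])); p=s['depth'][max(0,v-1):v+2,max(0,u-1):u+2]; p=p[p>0]
    if p.size==0: return None
    o,d=ray(s,uv); return o+np.median(p)*d
def proj(s,P):
    P=np.asarray(P,float); c=s['camera_from_world']@np.r_[P,1]; q=s['mtx']@c[:3]; return q[:2]/q[2]
def st():
    s=get_state(); print('t',round(s['clock'],2),'pos',np.round(s['tool_pos'],4),'rot',np.round(s['eef_rot'],4),'F',np.round(s['contact_force'],1),'op',round(s['opening'],3)); return s
E
python3 - <<'E'
from h import *
s=st(); print(s['q'])
for n in ('top','side','wrist'):
    p=snapshot(n); save(p,n+'0.png'); print(n,p['shot'],np.linalg.inv(p['camera_from_world'])[:3,3])
    for t in ('carrier','gate','gate_hinge','gate_handle','pin_hole','pin','stand','tray','bushing0','pocket0','screwdriver','tape','drill'):
        for d in pinpoint(t,p)[:9]:
            w=dep(p,d['uv']); print(t,np.round(d['uv'],0),round(d['conf'],2),None if w is None else np.round(w,3))
E
```

```text
pics
t 0.0 pos [ 0.1742 -0.5996  0.2459] rot [ 7.997e-01 -6.004e-01 -8.000e-04 -5.000e-04] F [ 0.1  0.4 -0.5] op 1.0
[ 1.32181696  0.68995382 -0.19448688  1.56638184  0.15729516  0.90246046
 -0.21510644]
top 1 [ 0.45044863 -0.00670873  1.230333  ]
carrier [293. 226.] 0.66 [0.497 0.068 0.019]Traceback (most recent call last):
  File "<stdin>", line 6, in <module>
ValueError: it knows: bushing, carrier, drill, gate_handle, gate_hinge, pin, pin_hole, pocket, screwdriver, stand, tape, tray
```

```bash
python3 - <<'E'
from h import *
for n in ('top','side'):
    p=snapshot(n); save(p,n+'0.png'); print(n,p['shot'],np.linalg.inv(p['camera_from_world'])[:3,3])
    for t in ('carrier','gate_hinge','gate_handle','pin_hole','pin','stand','tray','bushing','pocket','screwdriver','tape','drill'):
        for d in pinpoint(t,p)[:9]:
            w=dep(p,d['uv']); print(t,np.round(d['uv'],1),round(d['conf'],2),None if w is None else np.round(w,3))
E
```

```text
top 2 [ 0.45044863 -0.00670873  1.230333  ]
carrier [293.2 223.4] 0.85 [0.504 0.067 0.018]
gate_hinge [243.2 224. ] 0.61 [0.501 0.18  0.06 ]
gate_handle [291.5 191.9] 0.66 [0.57  0.066 0.1  ]
pin_hole [345.1 213.4] 0.93 [ 0.526 -0.057  0.025]
pin [173.3 243.7] 0.67 [0.457 0.348 0.034]
pin [271.7 214.3] 0.58 [0.526 0.119 0.006]
stand [172.3 245.4] 0.92 [0.453 0.348 0.039]
stand [269.7 212.7] 0.66 [0.53  0.124 0.007]
tray [439.5 226.5] 0.95 [ 0.494 -0.281  0.018]
bushing [362.8 176.6] 0.83 [ 0.612 -0.099  0.04 ]
bushing [340.3 281.4] 0.81 [ 0.368 -0.043  0.04 ]
bushing [409.4 207.2] 0.73 [ 0.538 -0.206  0.044]
bushing [388.1 142.8] 0.68 [ 0.692 -0.16   0.042]
bushing [433.4 253.3] 0.6 [ 0.431 -0.263  0.024]
bushing [470.9 204.8] 0.57 [ 0.543 -0.35   0.041]
bushing [469.7 246.6] 0.53 [ 0.446 -0.345  0.038]
pocket [315.1 239.3] 0.95 [0.466 0.015 0.003]
pocket [291.6 241.7] 0.9 [0.46  0.072 0.005]
pocket [271.4 214.3] 0.89 [0.526 0.12  0.006]
pocket [318.2 210.4] 0.82 [0.535 0.007 0.005]
pocket [269.9 240. ] 0.65 [0.465 0.124 0.004]
pocket [291.9 217. ] 0.62 [0.52  0.071 0.006]
screwdrive
[... 1233 characters left out ...]
0.527 -0.174  0.029]
bushing [403.5 185.2] 0.58 [ 0.431 -0.254  0.022]
bushing [305.9 180.8] 0.51 [ 0.691 -0.141  0.017]
pocket [342.1 237.5] 0.84 [0.47  0.048 0.011]
pocket [329.2 220.4] 0.83 [ 0.536 -0.005  0.009]
pocket [347.8 227.6] 0.73 [ 0.479 -0.     0.009]
pocket [330.  251.6] 0.63 [0.47  0.108 0.008]
pocket [319.1 236. ] 0.63 [0.513 0.085 0.024]
pocket [306.3 245. ] 0.57 [0.494 0.175 0.062]
pocket [299.8 207.9] 0.5 [ 0.637 -0.023  0.005]
screwdriver [273.3 187. ] 0.6 [ 0.764 -0.079  0.005]
screwdriver [349.3 226.5] 0.53 [ 0.477 -0.005  0.01 ]
screwdriver [329.5 249.7] 0.45 [0.473 0.106 0.011]
tape [246.9 225.2] 0.61 [0.694 0.134 0.021]
drill [324.9 158.2] 0.65 [ 0.683 -0.239  0.05 ]
```

View pics/top0.png

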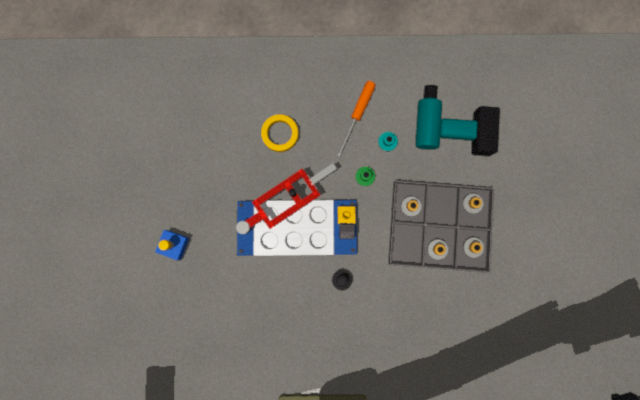

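View pics/side0.png

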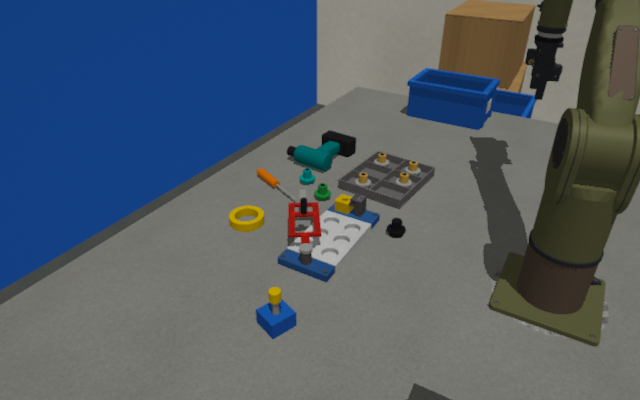

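The top picture shows what could be taken for a bushing. Brass-hubbed bushings are in the tray at (412,206), (475,203), (440,250) and (476,247). The look-alikes are green (366,176), turquoise (388,141) and black (342,280), all outside the tray. I choose the four in the tray, and next I'll check a close crop and fit the carrier pose.

```bash
cat >> h.py <<'E'
from scipy.optimize import least_squares
PK=np.array([[-30,-58],[-30,0],[-30,58],[30,-58],[30,0],[30,58]])/1000.
def c2w(c,xy):
    a=c[2]; return np.array([[np.cos(a),-np.sin(a)],[np.sin(a),np.cos(a)]])@np.asarray(xy,float)+np.asarray(c[:2])
def fitcar(p,c0,tol=0.02):
    d=[onz(p,x['uv'],0.02)[:2] for x in pinpoint('pocket',p) if x['conf']>.3]
    c=np.array(c0,float)
    for _ in range(3):
        A=[];B=[]
        for w in d:
            m=np.array([c2w(c,k) for k in PK]); j=np.argmin(np.linalg.norm(m-w,axis=1))
            if np.linalg.norm(m[j]-w)<tol: A.append(PK[j]);B.append(w)
        if len(A)<2: return c,len(A),None
        f=lambda c:np.concatenate([c2w(c,a)-b for a,b in zip(A,B)])
        r=least_squares(f,c,loss='soft_l1',f_scale=.003); c=r.x
    return c,len(A),np.round(f(c)*1000,1)
def rel(tgt,yaw=None,s=None):
    """slide needed (tool axes) to TCP target; yaw = world angle of tool x (deg)"""
    s=s or get_state(); x,y,z,w=s['eef_rot']
    from scipy.spatial.transform import Rotation as R
    M=R.from_quat(s['eef_rot']).as_matrix(); sl=M.T@(np.asarray(tgt)-s['tool_pos'])
    cur=np.degrees(np.arctan2(M[1,0],M[0,0])); 
    print('cur yaw',round(cur,1),'tilt',np.round(np.degrees(np.arccos(-M[2,2])),2),'slide mm',np.round(sl*1000,1),'' if yaw is None else 'turn(tool) %.1f'%(((cur-yaw+90)%180)-90))
    return sl
E
python3 - <<'E'
from h import *
p=snapshot('top'); c,n,r=fitcar(p,[.497,.068,0],.03); print(c,n,r)
for nm,xy,z in (('hinge',(0,.115),.058),('hole',None,.05)):
    if xy: print(nm,c2w(c,xy), proj(p,[*c2w(c,xy),z]))
for t,z in (('pin_hole',.05),('gate_handle',.08),('gate_hinge',.052),('pin',.011),('stand',0)):
    for d in pinpoint(t,p)[:2]: print(t,d['conf'],np.round(onz(p,d['uv'],z),4))
for d in pinpoint('bushing',p): print('b',round(d['conf'],2),np.round(d['uv']),np.round(onz(p,d['uv'],.004)[:2],4))
save(p,'crop1.png',(150,100,510,300),2.2)
E
```

```text
[0.4942778  0.06892222 0.07001326] 6 [ 1.5 -2.6  3.  -0.   2.2  9.2 -1.7 -3.2 -1.8  1.9 -3.2 -0.3]
hinge [0.48623285 0.18364048] [241.49364256 230.57391393]
pin_hole 0.68 [ 0.5219 -0.0449  0.05  ]
pin_hole 0.6 [0.4709 0.1211 0.05  ]
gate_handle 0.74 [0.5671 0.0696 0.08  ]
gate_hinge 0.57 [0.4998 0.184  0.052 ]
gate_hinge 0.31 [0.5205 0.0639 0.052 ]
pin 0.36 [0.5237 0.0719 0.011 ]
stand 0.81 [0.4587 0.3572 0.    ]
b 0.9 [338. 281.] [ 0.3663 -0.0395]
b 0.88 [362. 177.] [ 0.6157 -0.0993]
b 0.85 [472. 246.] [ 0.4467 -0.3589]
b 0.83 [437. 250.] [ 0.4372 -0.277 ]
b 0.74 [389. 142.] [ 0.7023 -0.167 ]
b 0.67 [411. 206.] [ 0.5444 -0.2157]
b 0.65 [467. 205.] [ 0.5456 -0.3511]
b 0.33 [312. 214.] [0.5271 0.0214]
b 0.15 [342. 215.] [ 0.5239 -0.0507]
```

View pics/crop1.png

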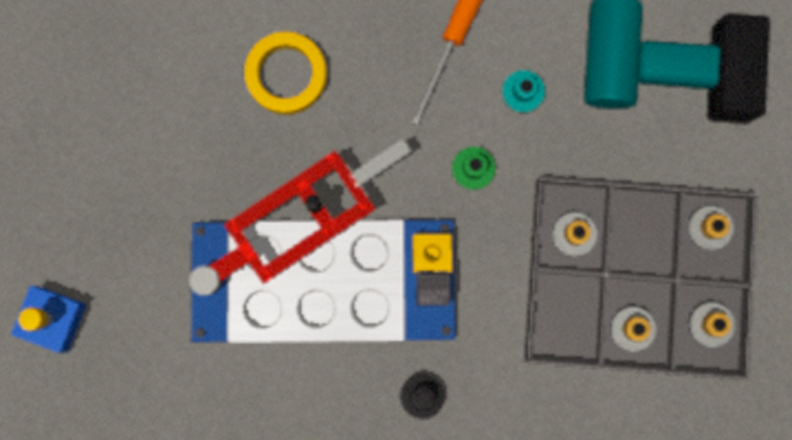

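The crop confirms four brass-hubbed bushings in the tray. The turquoise, green and black look-alikes are outside it. Next I'll refine the carrier pose from the plate's edges.

```bash
python3 - <<'E'
from h import *
p=snapshot('top'); im=p['frame'].astype(int)
def poly(mask,z):
    m=mask.astype(np.uint8); n,l,stt,ce=cv2.connectedComponentsWithStats(m)
    o=[]
    for k in np.argsort(-stt[1:,4])[:3]+1:
        if stt[k,4]<25: continue
        v,u=np.where(l==k); w=np.array([onz(p,(a,b),z)[:2] for a,b in zip(u,v)],np.float32)
        o.append((stt[k,4],cv2.minAreaRect(w*1000),ce[k]))
    return o
R,G,B=im[...,0],im[...,1],im[...,2]
for nm,m,z in (('blue',(B>90)&(R<60)&(G<110)&(B>G+30),.02),('white',(R>185)&(G>185)&(B>185),.02),('yellow',(R>150)&(G>110)&(B<70),.05)):
    for o in poly(m,z): print(nm,o)
# plate outline by convex hull of blue+white
m=((B>90)&(R<60)&(G<110)&(B>G+30))|((R>185)&(G>185)&(B>185)); m[:,:225]=0; m[:190]=0;m[265:]=0;m[:,365:]=0
v,u=np.where(m); w=np.array([onz(p,(a,b),.02)[:2] for a,b in zip(u,v)],np.float32)*1000; print(cv2.minAreaRect(w), cv2.boxPoints(cv2.minAreaRect(w)))
E
```

```text
blue (np.int32(517), ((495.64154052734375, -56.52036666870117), (126.56346130371094, 50.50764083862305), 0.601390540599823), array([343.3655706 , 233.85880077]))
blue (np.int32(407), ((456.3844909667969, 357.13037109375), (57.39054489135742, 56.762882232666016), 69.31793212890625), array([173.2014742 , 244.18427518]))
blue (np.int32(299), ((461.5021057128906, 181.80911254882812), (33.95865249633789, 60.26636505126953), 87.609130859375), array([245.20735786, 243.04682274]))
white (np.int32(3074), ((493.8611145019531, 66.87053680419922), (128.3192138671875, 186.96412658691406), 0.5679078102111816), array([298.36532206, 232.47592713]))
white (np.int32(240), ((541.727783203125, 98.34693908691406), (66.93872833251953, 31.100656509399414), 89.56705474853516), array([279.31666667, 205.44583333]))
yellow (np.int32(608), ((717.5576171875, 97.17284393310547), (85.95702362060547, 85.52182006835938), 26.31576156616211), array([279.17434211, 132.38815789]))
yellow (np.int32(287), ((522.0349731445312, -58.81756591796875), (39.497928619384766, 39.516239166259766), 89.57197570800781), array([346.30662021, 214.25783972]))
yellow (np.int32(77), ((454.99371337890625, 364.9469299316406), (21.604955673217773, 19.35348892211914), 45.593936920166016), array([163.5974026 , 244.66233766]))
((493.98394775390625, 59.1585693359375), (129.1214599609375, 282.2169189453125), 0.2197616994380951) [[428.88245 200.01837]
 [429.9649  -82.19648]
 [559.08545 -81.70123]
 [558.003   200.51361]]
```

The hull fit gives a carrier centre at (0.494, 0.0666) with yaw about 0.005. The hole is at (0.522, -0.059) and the hinge at (0.4935, 0.1815). First I'll turn the tool, then go over the handle.

```bash
python3 -m creep '[{"hand":0.088,"slide":[0,0,0],"turn":9.5},{"hand":0.088,"slide":[0,0,0],"turn":9.5},{"hand":0.088,"slide":[0,0,0],"turn":9.5},{"hand":0.088,"slide":[0,0,0],"turn":9.5}]' 10
python3 - <<'E'
from h import *
rel([.57,.064,.2]); 
E
```

```text
clock: 2.35
tool_pos: [0.1745, -0.6002, 0.2467]
eef_rot: [-0.558, 0.83, -0.0, 0.0]
contact_force: [0.1, -0.5, 0.8]
opening: 1.0
cur yaw -112.1 tilt 0.01 slide mm [-764.1 -116.5   46.8]
```

```bash
python3 -m creep '[{"hand":0.088,"slide":[-0.06,-0.009,0],"turn":0},{"hand":0.088,"slide":[-0.06,-0.009,0],"turn":0},{"hand":0.088,"slide":[-0.06,-0.009,0],"turn":0},{"hand":0.088,"slide":[-0.06,-0.009,0],"turn":0},{"hand":0.088,"slide":[-0.06,-0.009,0],"turn":0}]'
python3 -m creep '[{"hand":0.088,"slide":[-0.06,-0.009,0],"turn":0},{"hand":0.088,"slide":[-0.06,-0.009,0],"turn":0},{"hand":0.088,"slide":[-0.06,-0.009,0],"turn":0},{"hand":0.088,"slide":[-0.06,-0.009,0],"turn":0},{"hand":0.088,"slide":[-0.06,-0.009,0],"turn":0}]'
python3 - <<'E'
from h import *
rel([.57,.064,.2]); 
p=snapshot('wrist'); save(p,'w1.png')
for d in pinpoint('gate_handle',p): print(d,onz(p,d['uv'],.08))
E
```

```text
clock: 2.98
tool_pos: [0.3287, -0.3367, 0.247]
eef_rot: [-0.561, 0.828, -0.001, 0.0]
contact_force: [0.4, 0.0, 0.3]
opening: 0.997
clock: 3.6
tool_pos: [0.4819, -0.0747, 0.247]
eef_rot: [-0.561, 0.828, -0.0, 0.0]
contact_force: [0.8, -0.7, -0.9]
opening: 0.998
cur yaw -111.8 tilt 0.06 slide mm [-161.5  -30.3   47. ] 
{'uv': [136.5, 144.3], 'conf': 0.92} [0.57143068 0.06437633 0.08      ]
```

View pics/w1.png

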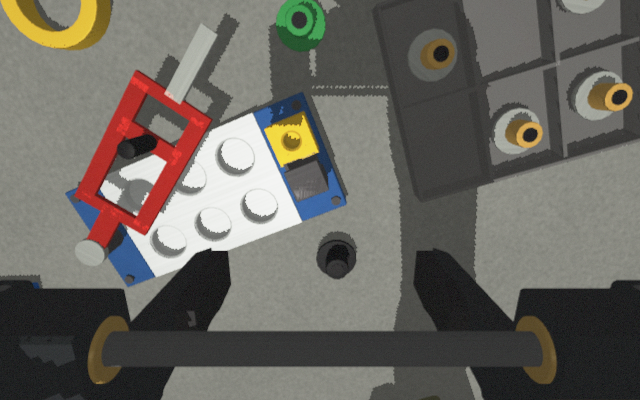

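The wrist view shows the black handle post at (136,144), which puts it at (0.571, 0.064) and agrees with the top view. I'll go over it and descend.

```bash
python3 -m creep '[{"hand":0.088,"slide":[-0.054,-0.010,0.02],"turn":0},{"hand":0.088,"slide":[-0.054,-0.010,0.02],"turn":0},{"hand":0.088,"slide":[-0.054,-0.011,0.02],"turn":0},{"hand":0.088,"slide":[0,0,0.03],"turn":0},{"hand":0.088,"slide":[0,0,0.03],"turn":0}]'
python3 - <<'E'
from h import *
rel([.571,.0643,.078]); 
E
```

```text
clock: 4.32
tool_pos: [0.5701, 0.063, 0.1258]
eef_rot: [-0.561, 0.828, -0.0, 0.0]
contact_force: [0.8, -0.2, -0.2]
opening: 0.996
cur yaw -111.7 tilt 0.04 slide mm [-1.6 -0.3 47.8]
```

```bash
python3 -m creep '[{"hand":0.088,"slide":[-0.001,0,0.025],"turn":0},{"hand":0.088,"slide":[0,0,0.022],"turn":0},{"hand":0.01,"slide":[0,0,0],"turn":0},{"hand":0.01,"slide":[0,0,0],"turn":0},{"hand":0.01,"slide":[0,0,0],"turn":0}]' 12
python3 -m creep '[{"hand":0.01,"slide":[0,0,0],"turn":0},{"hand":0.01,"slide":[0,0,0],"turn":0}]' 12
python3 - <<'E'
from h import *
s=st()
h=np.array([.4935,.1815])
p=s['tool_pos'][:2]-h; th=np.arctan2(p[0],-p[1]); print(np.linalg.norm(p),th)
from scipy.spatial.transform import Rotation as R
M=R.from_quat(s['eef_rot']).as_matrix()
prev=np.array(s['tool_pos'][:2]); r=.14
for t in np.linspace(th,1.9,9)[1:]:
    q=h+r*np.array([np.sin(t),-np.cos(t)]); print(round(t,2),np.round(M.T@np.r_[q-prev,0]*1000,1)); prev=q
E
```

```text
clock: 4.95
tool_pos: [0.5708, 0.0632, 0.0808]
eef_rot: [-0.561, 0.828, -0.0, 0.001]
contact_force: [-0.1, -0.5, 0.1]
opening: 0.684
clock: 5.2
tool_pos: [0.5703, 0.0634, 0.0801]
eef_rot: [-0.561, 0.828, -0.0, 0.0]
contact_force: [0.1, 0.3, 0.2]
opening: 0.453
t 5.2 pos [0.5703 0.0634 0.0801] rot [-5.607e-01  8.280e-01 -2.000e-04  3.000e-04] F [0.1 0.3 0.2] op 0.453
0.14090597432479438 0.5765059476335755
0.74 [-20.5 -11.    0. ]
0.91 [-21.6  -8.3   0. ]
1.07 [-22.7  -4.6   0. ]
1.24 [-23.1  -0.8   0. ]
1.4 [-22.9   3.    0. ]
1.57 [-22.1   6.7   0. ]
1.73 [-20.7  10.3  -0. ]
1.9 [-18.7  13.6  -0. ]
```

```bash
python3 -m creep '[{"hand":0.01,"slide":[0,0,0],"turn":0},{"hand":0.01,"slide":[0,0,0],"turn":0},{"hand":0.01,"slide":[0,0,0],"turn":0},{"hand":0.01,"slide":[0,0,0],"turn":0},{"hand":0.01,"slide":[0,0,0],"turn":0}]' 12
python3 -m creep '[{"hand":0.01,"slide":[-0.010,-0.0055,0],"turn":0},{"hand":0.01,"slide":[-0.010,-0.0055,0],"turn":0},{"hand":0.01,"slide":[-0.011,-0.004,0],"turn":0},{"hand":0.01,"slide":[-0.011,-0.004,0],"turn":0}]'
python3 -m creep '[{"hand":0.01,"slide":[-0.023,-0.0045,0],"turn":0},{"hand":0.01,"slide":[-0.023,-0.001,0],"turn":0},{"hand":0.01,"slide":[-0.023,0.003,0],"turn":0},{"hand":0.01,"slide":[-0.022,0.007,0],"turn":0},{"hand":0.01,"slide":[-0.021,0.010,0],"turn":0}]'
python3 - <<'E'
from h import *
s=st(); h=np.array([.4935,.1815])
p=s['tool_pos'][:2]-h; print(np.linalg.norm(p),np.arctan2(p[0],-p[1]))
p=snapshot('top'); save(p,'t2.png',(150,100,510,300),2.2)
E
```

```text
clock: 5.82
tool_pos: [0.5699, 0.0638, 0.0797]
eef_rot: [-0.561, 0.828, 0.0, -0.0]
contact_force: [-1.5, 1.8, 0.4]
opening: 0.177
clock: 6.32
tool_pos: [0.6048, 0.095, 0.0798]
eef_rot: [-0.56, 0.828, -0.001, 0.0]
contact_force: [1.0, -3.4, -0.5]
opening: 0.18
clock: 6.95
tool_pos: [0.6313, 0.2066, 0.0799]
eef_rot: [-0.561, 0.828, 0.0, 0.0]
contact_force: [0.2, -2.7, 3.7]
opening: 0.179
t 6.95 pos [0.6313 0.2066 0.0799] rot [-5.609e-01  8.279e-01  1.000e-04  1.000e-04] F [ 0.2 -2.7  3.7] op 0.179
0.14004335927061368 1.7508457397087764
```

View pics/t2.png

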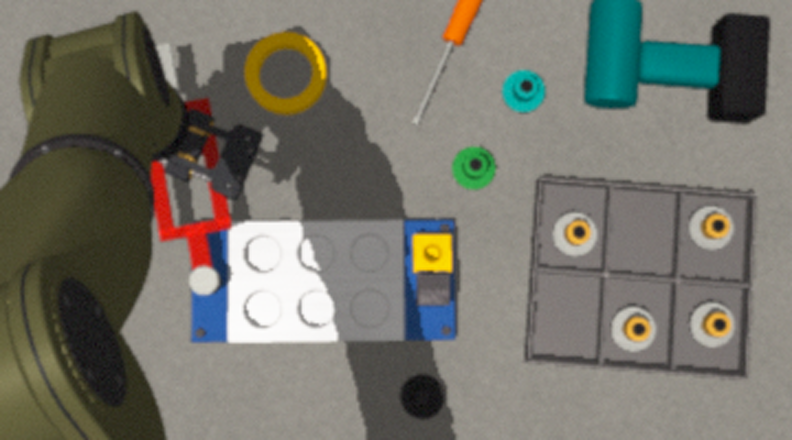

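The gate stands at about 1.75 rad; in the crop it is swung left and up, clear of the plate. I'll release it, rise, and go to the tray.

```bash
python3 -m creep '[{"hand":0.06,"slide":[0,0,0],"turn":0},{"hand":0.06,"slide":[0,0,0],"turn":0},{"hand":0.06,"slide":[0,0,0],"turn":0},{"hand":0.06,"slide":[0,0,0],"turn":0},{"hand":0.06,"slide":[0,0,-0.05],"turn":0}]'
python3 -m creep '[{"hand":0.06,"slide":[0,0,-0.06],"turn":0},{"hand":0.06,"slide":[0,0,-0.06],"turn":-7},{"hand":0.06,"slide":[0,0,0],"turn":-10},{"hand":0.06,"slide":[0,0,0],"turn":-5}]'
python3 - <<'E'
from h import *
rel([.46,-.25,.25],-90)
E
```

```text
clock: 7.62
tool_pos: [0.6284, 0.2034, 0.1264]
eef_rot: [-0.56, 0.828, 0.001, -0.004]
contact_force: [1.0, 0.6, 0.2]
opening: 0.676
clock: 8.12
tool_pos: [0.6318, 0.2043, 0.2509]
eef_rot: [0.709, -0.705, 0.0, -0.001]
contact_force: [-0.1, -0.7, 0.1]
opening: 0.679
cur yaw -89.6 tilt 0.1 slide mm [4.532e+02 1.746e+02 3.000e-01] turn(tool) 0.4
```

```bash
python3 -m creep '[{"hand":0.06,"slide":[0.056,0.022,0],"turn":0},{"hand":0.06,"slide":[0.056,0.022,0],"turn":0},{"hand":0.06,"slide":[0.056,0.022,0],"turn":0},{"hand":0.06,"slide":[0.056,0.022,0],"turn":0},{"hand":0.06,"slide":[0.056,0.022,0],"turn":0}]'
python3 -m creep '[{"hand":0.06,"slide":[0.056,0.022,0],"turn":0},{"hand":0.06,"slide":[0.056,0.022,0],"turn":0},{"hand":0.06,"slide":[0.056,0.022,0],"turn":0},{"hand":0.06,"slide":[0,0,0],"turn":0},{"hand":0.06,"slide":[0,0,0],"turn":0}]'
cat >> h.py <<'E'
def ring(s,uv,ztop,z0,r=None):
    pass
def hubs(p,z=0.045):
    """brass hub top centres by colour+depth; returns world xyz of hub top"""
    im=cv2.cvtColor(p['frame'],cv2.COLOR_RGB2HSV); m=((im[...,0]>8)&(im[...,0]<28)&(im[...,1]>100)&(im[...,2]>60))
    return m
E
python3 - <<'E'
from h import *
st()
p=snapshot('wrist'); save(p,'w2.png')
for d in pinpoint('bushing',p): print(round(d['conf'],2),np.round(d['uv']),np.round(onz(p,d['uv'],.004),4), 'top via box')
for d in pinpoint('tray',p): print('tray',d,np.round(onz(p,d['uv'],.0),4))
E
```

```text
clock: 8.75
tool_pos: [0.5215, -0.0779, 0.2499]
eef_rot: [0.708, -0.706, 0.0, -0.0]
contact_force: [0.1, -1.0, -0.3]
opening: 0.683
clock: 9.38
tool_pos: [0.457, -0.2437, 0.2497]
eef_rot: [0.708, -0.706, -0.0, -0.0]
contact_force: [-0.7, 0.9, -0.2]
opening: 0.68
t 9.38 pos [ 0.457  -0.2437  0.2497] rot [ 7.081e-01 -7.061e-01 -1.000e-04 -3.000e-04] F [-0.7  0.9 -0.2] op 0.68
0.97 [348. 176.] [ 0.4389 -0.2741  0.004 ] top via box
0.91 [181.   0.] [ 0.6154 -0.1059  0.004 ] top via box
0.87 [421. 169.] [ 0.4473 -0.3562  0.004 ] top via box
0.74 [292.  85.] [ 0.5368 -0.2133  0.004 ] top via box
tray {'uv': [359.8, 127.9], 'conf': 0.83} [ 0.4922 -0.286   0.    ]
```

View pics/w2.png

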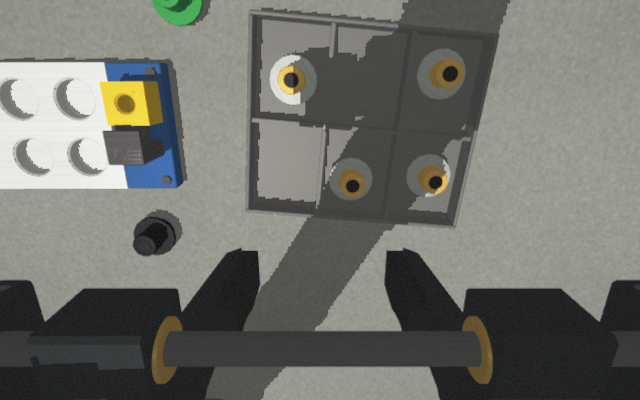

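The wrist view shows four bushings, with hub tops at (291,79), (450,73), (352,185) and (435,183). I'll cross-check these positions at the hub-top height.

```bash
python3 - <<'E'
from h import *
p=snapshot('wrist'); 
for uv in ((291,79),(450,73),(352,185),(435,183)): print(uv,np.round(onz(p,uv,.045)[:2],4),np.round(dep(p,uv),3))
for uv in ((250,11),(497,36),(454,226),(248,209)): print('tray corner',np.round(onz(p,uv,.030)[:2],4))
# hub top by depth: pts with z in 0.038..0.05
d=p['depth']; v,u=np.mgrid[0:400,0:640]; E=np.linalg.inv(p['camera_from_world']); K=p['mtx']
X=np.stack([(u-K[0,2])/K[0,0]*d,(v-K[1,2])/K[1,1]*d,d],-1)@E[:3,:3].T+E[:3,3]
m=(X[...,2]>.038)&(X[...,2]<.052)&(d>0)&(v<240)&(u>230)
n,l,s,c=cv2.connectedComponentsWithStats(m.astype(np.uint8))
for k in range(1,n):
    if s[k,4]>100: w=X[l==k]; t=w[w[:,2]>.042]; print(s[k,4],np.round((t.min(0)+t.max(0))/2,4),np.round(t.max(0)-t.min(0),3))
E
```

```text
(291, 79) [ 0.5434 -0.2135] [ 0.543 -0.214  0.046]
(450, 73) [ 0.5496 -0.3609] [ 0.55  -0.361  0.046]
(352, 185) [ 0.4409 -0.2739] [ 0.441 -0.274  0.046]
(435, 183) [ 0.4437 -0.3588] [ 0.444 -0.358  0.046]
tray corner [ 0.6022 -0.1758]
tray corner [ 0.5828 -0.406 ]
tray corner [ 0.3897 -0.3906]
tray corner [ 0.4082 -0.1621]
673 [ 0.5477 -0.3617  0.0452] [0.025 0.025 0.006]
616 [ 0.5415 -0.2147  0.0452] [0.025 0.026 0.006]
523 [ 0.443  -0.3596  0.045 ] [0.026 0.025 0.006]
491 [ 0.4392 -0.275   0.0449] [0.025 0.025 0.006]
```

```bash
cat >> h.py <<'E'
def hubpts(p,zmin=.042,zlo=.038,zhi=.052,minpx=60):
    d=p['depth']; v,u=np.mgrid[0:400,0:640]; E=np.linalg.inv(p['camera_from_world']); K=p['mtx']
    X=np.stack([(u-K[0,2])/K[0,0]*d,(v-K[1,2])/K[1,1]*d,d],-1)@E[:3,:3].T+E[:3,3]
    m=(X[...,2]>zlo)&(X[...,2]<zhi)&(d>0)&(v<270)
    n,l,s,c=cv2.connectedComponentsWithStats(m.astype(np.uint8)); o=[]
    for k in range(1,n):
        if s[k,4]>minpx:
            w=X[l==k]; t=w[w[:,2]>zmin]
            if len(t)>20:
                ext=np.ptp(t,axis=0)
                o.append((np.round((t.min(0)+t.max(0))/2,4),np.round(ext,3),np.round(c[k])))
    return o
E
python3 - <<'E'
from h import *
s=st(); print(np.round(s['q'],2)); rel([.5415,-.2147,.2],180)
E
python3 -m creep '[{"hand":0.038,"slide":[0,0,0],"turn":10},{"hand":0.038,"slide":[0,0,0],"turn":10},{"hand":0.038,"slide":[0,0,0],"turn":10}]'
python3 - <<'E'
from h import *
s=st(); print(np.round(s['q'],2)); rel([.5415,-.2147,.2],180)
E
```

```text
t 9.57 pos [ 0.4578 -0.2423  0.2497] rot [ 7.095e-01 -7.047e-01 -1.000e-04 -3.000e-04] F [-0.7  0.9 -0.6] op 0.684
[ 0.41  0.54 -0.03  1.89  0.02  0.71 -1.19]
cur yaw -89.6 tilt 0.04 slide mm [-27.  -83.9  49.7] turn(tool) -89.6
clock: 9.95
tool_pos: [0.4576, -0.2427, 0.2497]
eef_rot: [-0.5, 0.866, 0.0, 0.0]
contact_force: [0.0, -0.7, -0.1]
opening: 0.434
t 9.95 pos [ 0.4576 -0.2427  0.2497] rot [-5.001e-01  8.660e-01  1.000e-04  2.000e-04] F [ 0.  -0.7 -0.1] op 0.434
[ 0.31  0.55  0.14  1.89 -0.11  0.71 -1.58]
cur yaw -120.0 tilt 0.02 slide mm [-66.1 -58.7  49.7] turn(tool) 60.0
```

Positive turns push q7 toward its limit, so I'll go the other way, to yaw 0.

```bash
python3 -m creep '[{"hand":0.038,"slide":[0,0,0],"turn":-10.5},{"hand":0.038,"slide":[0,0,0],"turn":-10.5},{"hand":0.038,"slide":[0,0,0],"turn":-10.5},{"hand":0.038,"slide":[0,0,0],"turn":-10.5},{"hand":0.038,"slide":[0,0,0],"turn":-10.5}]'
python3 -m creep '[{"hand":0.038,"slide":[0,0,0],"turn":-10.5},{"hand":0.038,"slide":[0,0,0],"turn":-10.5},{"hand":0.038,"slide":[0,0,0],"turn":-10.5},{"hand":0.038,"slide":[0,0,0],"turn":-10.5},{"hand":0.038,"slide":[0,0,0],"turn":-10.5}]'
python3 -m creep '[{"hand":0.038,"slide":[0,0,0],"turn":-10.5},{"hand":0.038,"slide":[0,0,0],"turn":-5},{"hand":0.038,"slide":[0,0,0],"turn":0}]'
python3 - <<'E'
from h import *
s=st(); print(np.round(s['q'],2)); rel([.5415,-.2147,.2],0)
p=snapshot('wrist'); save(p,'w3.png')
for o in hubpts(p): print(*o)
E
```

```text
clock: 10.58
tool_pos: [0.4576, -0.2427, 0.2498]
eef_rot: [0.835, -0.551, 0.0, -0.0]
contact_force: [-0.3, -0.8, -0.6]
opening: 0.432
clock: 11.2
tool_pos: [0.4576, -0.2428, 0.2498]
eef_rot: [0.992, -0.125, 0.0, -0.0]
contact_force: [0.6, 0.1, -0.1]
opening: 0.437
clock: 11.58
tool_pos: [0.4574, -0.2431, 0.2497]
eef_rot: [1.0, 0.006, 0.0, -0.0]
contact_force: [-0.2, -1.0, -0.7]
opening: 0.432
t 11.57 pos [ 0.4574 -0.2431  0.2497] rot [ 1.0e+00  6.5e-03  1.0e-04 -2.0e-04] F [-0.2 -1.  -0.7] op 0.432
[ 0.71  0.58 -0.5   1.87  0.38  0.79  0.02]
cur yaw 0.7 tilt 0.02 slide mm [ 84.4 -27.3  49.7] turn(tool) 0.7
[ 0.6145 -0.1066  0.0431] [0.023 0.023 0.002] [499.  22.]
[ 0.6992 -0.1626  0.0429] [0.024 0.023 0.002] [577.  88.]
[ 0.5416 -0.2153  0.0452] [0.025 0.025 0.005] [407. 141.]
[ 0.7338 -0.2931  0.047 ] [0.11  0.127 0.01 ] [572. 213.]
[ 0.4392 -0.2754  0.045 ] [0.025 0.025 0.006] [304. 197.]
[ 0.4435 -0.3456  0.0449] [0.024 0.026 0.006] [308. 257.]
[ 0.552  -0.3534  0.0443] [0.014 0.008 0.004] [405. 265.]
```

View pics/w3.png

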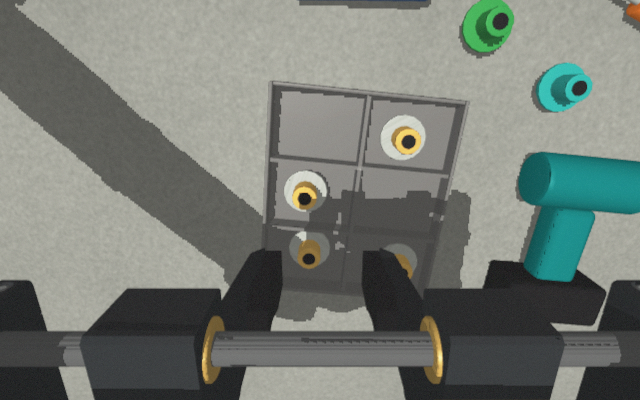

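In this view the hub of bushing A is at (407,141), which is (0.5416, -0.215), and that matches the earlier reading. The lower-left one at (308,257) reads 14 mm off its earlier place, so I'll remeasure it before grasping it. A goes first.

```bash
python3 -m creep '[{"hand":0.04,"slide":[0.042,-0.014,0],"turn":0.7},{"hand":0.04,"slide":[0.042,-0.014,0.05],"turn":0},{"hand":0.04,"slide":[0,0,0.05],"turn":0},{"hand":0.04,"slide":[0,0,0.05],"turn":0},{"hand":0.04,"slide":[0,0,0],"turn":0}]'
python3 - <<'E'
from h import *
rel([.5416,-.215,.033],0)
E
```

```text
clock: 12.25
tool_pos: [0.5357, -0.2152, 0.0999]
eef_rot: [1.0, 0.0, -0.004, -0.001]
contact_force: [0.4, 0.1, 0.7]
opening: 0.454
cur yaw 0.0 tilt 0.44 slide mm [ 6.4 -0.  66.9] turn(tool) 0.0
```

```bash
python3 -m creep '[{"hand":0.04,"slide":[0,0,0],"turn":0}]'
python3 - <<'E'
from h import *
rel([.5416,-.215,.033],0)
E
```

```text
clock: 12.38
tool_pos: [0.5394, -0.2162, 0.1045]
eef_rot: [1.0, -0.0, 0.001, 0.0]
contact_force: [0.2, 0.8, -0.0]
opening: 0.458
cur yaw -0.0 tilt 0.14 slide mm [ 2.1 -1.3 71.5] turn(tool) -0.0
```

```bash
python3 -m creep '[{"hand":0.04,"slide":[0.001,-0.001,0.02],"turn":0},{"hand":0.04,"slide":[0.001,0,0.02],"turn":0},{"hand":0.04,"slide":[0,0,0],"turn":0},{"hand":0.04,"slide":[0,0,0],"turn":0}]'
python3 - <<'E'
from h import *
rel([.5416,-.215,.033],0)
E
```

```text
clock: 12.88
tool_pos: [0.5407, -0.2155, 0.0637]
eef_rot: [1.0, -0.0, 0.001, 0.0]
contact_force: [-0.1, 0.3, 0.1]
opening: 0.455
cur yaw -0.0 tilt 0.07 slide mm [ 0.9 -0.5 30.7] turn(tool) -0.0
```

```bash
python3 -m creep '[{"hand":0.038,"slide":[0.001,0,0.016],"turn":0},{"hand":0.038,"slide":[0,0,0.015],"turn":0},{"hand":0.038,"slide":[0,0,0],"turn":0},{"hand":0.018,"slide":[0,0,0],"turn":0},{"hand":0.018,"slide":[0,0,0],"turn":0}]' 25
python3 -m creep '[{"hand":0.018,"slide":[0,0,0],"turn":0},{"hand":0.018,"slide":[0,0,0],"turn":0},{"hand":0.018,"slide":[0,0,0],"turn":0}]' 25
python3 - <<'E'
from h import *
rel([.5416,-.215,.033],0)
E
```

```text
clock: 13.5
tool_pos: [0.5412, -0.2153, 0.032]
eef_rot: [1.0, 0.0, 0.0, -0.0]
contact_force: [0.6, -0.6, -2.2]
opening: 0.288
clock: 13.88
tool_pos: [0.541, -0.2154, 0.0319]
eef_rot: [1.0, 0.0, -0.0, 0.0]
contact_force: [-0.3, 0.5, -2.2]
opening: 0.288
cur yaw 0.0 tilt 0.01 slide mm [ 0.6 -0.4 -1.1] turn(tool) 0.0
```

```bash
python3 -m creep '[{"hand":0.018,"slide":[0,0,-0.03],"turn":0},{"hand":0.018,"slide":[0,0,-0.05],"turn":0},{"hand":0.018,"slide":[0,0,-0.05],"turn":0},{"hand":0.018,"slide":[0,-0.05,0],"turn":0},{"hand":0.018,"slide":[0,-0.05,0],"turn":0}]' 25
python3 -m creep '[{"hand":0.018,"slide":[-0.02,-0.05,0],"turn":0},{"hand":0.018,"slide":[-0.02,-0.05,0],"turn":0},{"hand":0.018,"slide":[-0.02,0,0],"turn":0},{"hand":0.018,"slide":[0,0,0],"turn":0},{"hand":0.018,"slide":[0,0,0],"turn":0}]' 25
python3 - <<'E'
from h import *
st()
p=snapshot('wrist'); save(p,'w4.png')
c,n,r=fitcar(p,[.494,.0666,.005]); print(c,n,r)
for t,z in (('pin_hole',.05),):
    for d in pinpoint(t,p)[:2]: print(t,d['conf'],np.round(onz(p,d['uv'],z),4))
E
```

```text
clock: 14.5
tool_pos: [0.5414, -0.115, 0.1628]
eef_rot: [1.0, -0.001, 0.001, 0.0]
contact_force: [1.0, 1.0, -2.5]
opening: 0.287
clock: 15.12
tool_pos: [0.4824, -0.0161, 0.1621]
eef_rot: [1.0, -0.001, 0.001, 0.0]
contact_force: [-0.2, 0.1, -1.5]
opening: 0.286
t 15.12 pos [ 0.4824 -0.0161  0.1621] rot [ 1.e+00 -8.e-04  8.e-04  1.e-04] F [-0.2  0.1 -1.5] op 0.286
[ 0.49354365  0.06610011 -0.00176488] 4 [ 0.6  1.6  0.5  0.3 -3.7 -1.1  1.4 -0.7]
pin_hole 0.68 [ 0.5218 -0.0576  0.05  ]
pin_hole 0.61 [ 0.4841 -0.0625  0.05  ]
```

View pics/w4.png

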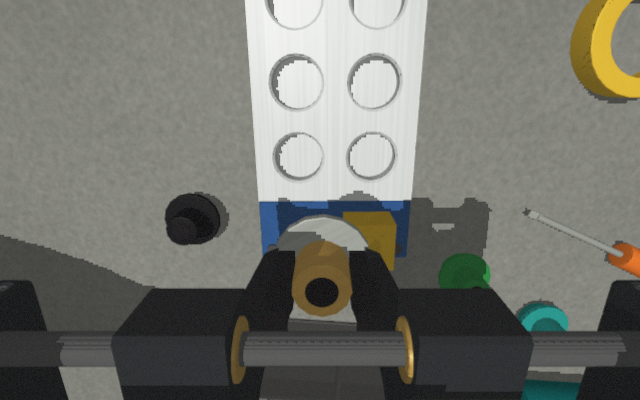

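```bash
cat >> h.py <<'E'
def pockets(p,c,thr=.0175):
    d=p['depth']; v,u=np.mgrid[0:400,0:640]; E=np.linalg.inv(p['camera_from_world']); K=p['mtx']
    X=np.stack([(u-K[0,2])/K[0,0]*d,(v-K[1,2])/K[1,1]*d,d],-1)@E[:3,:3].T+E[:3,3]
    r=np.stack([(u-K[0,2])/K[0,0],(v-K[1,2])/K[1,1],np.ones_like(d)],-1)@E[:3,:3].T
    P=E[:3,3]+r*((.02-E[2,3])/r[...,2])[...,None]
    A=[];B=[]
    for k in PK:
        w=c2w(c,k); near=np.hypot(P[...,0]-w[0],P[...,1]-w[1])<.026
        if near.sum()<300 or v[near].min()<=0 or v[near].max()>215: continue
        m=near&(d>0)&(X[...,2]<thr)
        if m.sum()<100: continue
        q=P[m][:,:2]; (x,y),R=cv2.minEnclosingCircle((q*1000).astype(np.float32)); ce=q.mean(0)
        print(np.round(k*1000),'circ',round(x,1),round(y,1),'R',round(R,1),'cent',np.round(ce*1000,1),'n',m.sum(), 'eqR',round(1000*np.sqrt(m.sum()/near.sum())*.026,1))
        A.append(k);B.append(ce)
    if len(A)<3: return c
    f=lambda c:np.concatenate([c2w(c,a)-b for a,b in zip(A,B)])
    r=least_squares(f,c); print('fit',np.round(r.x,4),np.round(f(r.x)*1000,1)); return r.x
E
python3 - <<'E'
from h import *
p=snapshot('wrist'); pockets(p,[.494,.0666,.003])
E
```

```text
[-30. -58.] circ 465.5 8.9 R 21.9 cent [463.1   8.1] n 1707 eqR 19.1
[-30.   0.] circ 463.1 65.6 R 19.7 cent [463.   65.7] n 2094 eqR 19.2
[ 30. -58.] circ 523.2 7.3 R 20.0 cent [522.7   8.3] n 1714 eqR 19.2
[30.  0.] circ 522.0 65.6 R 20.0 cent [522.5  65.9] n 2095 eqR 19.2
fit [0.4927 0.066  0.0032] [-0.2 -0.2 -0.3  0.2  0.2 -0.2  0.2  0.2]
```

```bash
python3 - <<'E'
from h import *
s=st(); p=snapshot('wrist'); d=p['depth']; v,u=np.mgrid[0:400,0:640]; E=np.linalg.inv(p['camera_from_world']); K=p['mtx']
X=np.stack([(u-K[0,2])/K[0,0]*d,(v-K[1,2])/K[1,1]*d,d],-1)@E[:3,:3].T+E[:3,3]
m=(abs(u-322)<22)&(abs(v-292)<24)&(d>0)
z=X[m][:,2]; print(np.percentile(z,[5,25,50,75,95]))
zt=np.percentile(z,95); t=X[m&(X[...,2]>zt-.004)]; print((t.min(0)+t.max(0))/2,np.ptp(t,axis=0), t.mean(0))
# dark circle of hub bore
im=p['frame'].sum(2); dk=(m&(im<60)); vv,uu=np.where(dk); c=(uu.mean(),vv.mean()); print(c,len(uu)); print(onz(p,c,s['tool_pos'][2]+.013))
E
```

```text
t 15.32 pos [ 0.4819 -0.016   0.1619] rot [ 1.e+00 -8.e-04  4.e-04 -0.e+00] F [ 0.9 -0.4 -1.5] op 0.284
[0.17415169 0.17512012 0.17555294 0.17599331 0.17656959]
[ 0.48205421 -0.01649613  0.17504674] [0.01793484 0.02385325 0.00491873] [ 0.48202856 -0.01565664  0.17557724]
(np.float64(323.33653846153845), np.float64(292.8942307692308)) 104
[ 0.4826275  -0.01686974  0.17485698]
```

The held hub sits within about 0.5 mm of the TCP, and the pocket fit residuals are about 0.3 mm. I'll place A into pocket1, with target TCP (0.4627, 0.0663, 0.035).

```bash
python3 -m creep '[{"hand":0.018,"slide":[-0.010,-0.041,0],"turn":0},{"hand":0.018,"slide":[-0.009,-0.041,0.03],"turn":0},{"hand":0.018,"slide":[0,0,0.035],"turn":0},{"hand":0.018,"slide":[0,0,0.03],"turn":0},{"hand":0.018,"slide":[0,0,0],"turn":0}]' 25
python3 -m creep '[{"hand":0.018,"slide":[0,0,0],"turn":0},{"hand":0.018,"slide":[0,0,0],"turn":0}]'
python3 - <<'E'
from h import *
rel([.4627,.0663,.035],0)
E
```

```text
clock: 16.0
tool_pos: [0.4614, 0.0666, 0.0654]
eef_rot: [1.0, 0.0, -0.002, 0.001]
contact_force: [0.3, -0.6, -1.5]
opening: 0.285
clock: 16.25
tool_pos: [0.463, 0.0666, 0.068]
eef_rot: [1.0, -0.0, 0.001, -0.0]
contact_force: [0.9, 0.3, -2.0]
opening: 0.285
cur yaw -0.0 tilt 0.13 slide mm [-0.4  0.3 33. ] turn(tool) -0.0
```

```bash
python3 -m creep '[{"hand":0.018,"slide":[0,0,0.012],"turn":0},{"hand":0.018,"slide":[0,0,0.012],"turn":0},{"hand":0.018,"slide":[0,0,0.0075],"turn":0},{"hand":0.018,"slide":[0,0,0],"turn":0}]'
python3 - <<'E'
from h import *
rel([.4627,.0663,.035],0)
E
```

```text
clock: 16.75
tool_pos: [0.462, 0.0665, 0.0348]
eef_rot: [1.0, 0.0, -0.0, 0.0]
contact_force: [0.5, -0.4, -1.4]
opening: 0.288
cur yaw 0.0 tilt 0.05 slide mm [ 0.7  0.2 -0.2] turn(tool) 0.0
```

```bash
python3 -m creep '[{"hand":0.038,"slide":[0,0,0],"turn":0},{"hand":0.038,"slide":[0,0,0],"turn":0},{"hand":0.038,"slide":[0,0,-0.03],"turn":0},{"hand":0.038,"slide":[0,0,-0.06],"turn":0},{"hand":0.038,"slide":[0,0,-0.06],"turn":0}]'
python3 -m creep '[{"hand":0.038,"slide":[0,0.06,-0.03],"turn":0},{"hand":0.038,"slide":[0,0.06,-0.03],"turn":0},{"hand":0.038,"slide":[0,0.06,0],"turn":0},{"hand":0.038,"slide":[0.01,0.06,0],"turn":0},{"hand":0.038,"slide":[0.01,0.06,0],"turn":0}]'
python3 -m creep '[{"hand":0.038,"slide":[0.01,0.06,0],"turn":0},{"hand":0.038,"slide":[0,0.06,0],"turn":0},{"hand":0.038,"slide":[0,0,0],"turn":0},{"hand":0.038,"slide":[0,0,0],"turn":0}]'
python3 - <<'E'
from h import *
st()
p=snapshot('wrist'); save(p,'w5.png')
for o in hubpts(p): print(*o)
p=snapshot('top'); save(p,'t5.png',(150,100,510,300),2.2)
E
```

```text
clock: 17.38
tool_pos: [0.4617, 0.0664, 0.187]
eef_rot: [1.0, 0.0, -0.001, 0.0]
contact_force: [2.3, -0.1, -0.6]
opening: 0.431
clock: 18.0
tool_pos: [0.4819, -0.2272, 0.2416]
eef_rot: [1.0, -0.0, 0.0, 0.0]
contact_force: [1.6, 1.5, 0.6]
opening: 0.432
clock: 18.5
tool_pos: [0.4919, -0.3443, 0.2411]
eef_rot: [1.0, 0.0, -0.0, -0.001]
contact_force: [-0.2, 0.3, -0.3]
opening: 0.434
t 18.5 pos [ 0.4919 -0.3443  0.2411] rot [ 1.e+00  1.e-04 -2.e-04 -6.e-04] F [-0.2  0.3 -0.3] op 0.434
[ 0.7254 -0.3217  0.047 ] [0.126 0.184 0.01 ] [562. 129.]
[ 0.4394 -0.2759  0.0451] [0.025 0.025 0.006] [265.  98.]
[ 0.444  -0.3458  0.0452] [0.025 0.025 0.006] [274. 171.]
[ 0.5476 -0.3628  0.045 ] [0.025 0.026 0.006] [377. 187.]
```

View pics/w5.png

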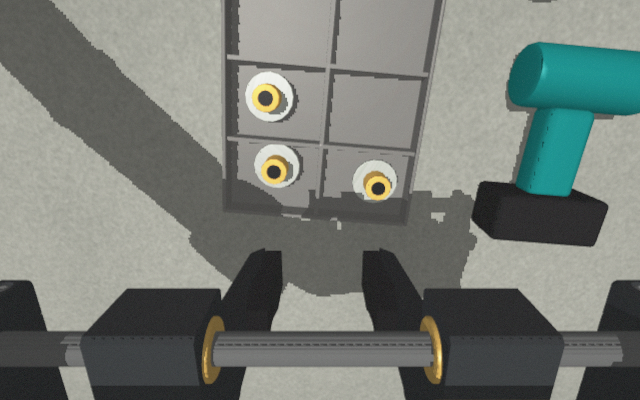

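View pics/t5.png

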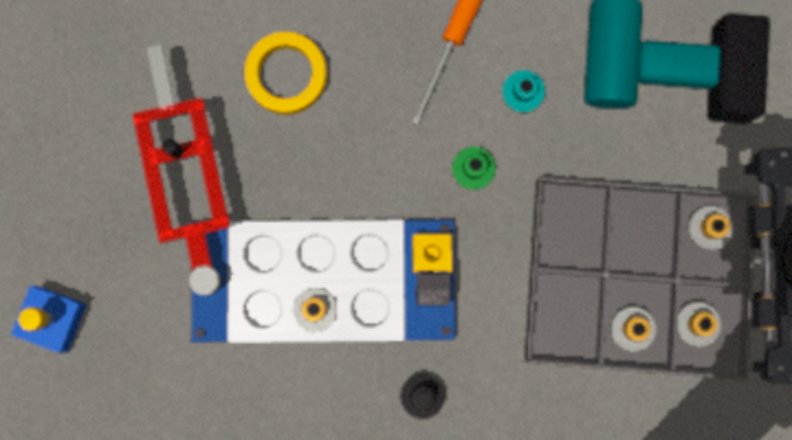

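Bushing A is seated in pocket1. One tray bushing was knocked 14 mm and now stands upright at (0.444, -0.346). Next is B at (0.5476, -0.3625).

```bash
python3 -m creep '[{"hand":0.038,"slide":[0.028,0.009,0.03],"turn":0},{"hand":0.038,"slide":[0.028,0.009,0.05],"turn":0},{"hand":0.038,"slide":[0,0,0.05],"turn":0},{"hand":0.038,"slide":[0,0,0.045],"turn":0},{"hand":0.038,"slide":[0,0,0],"turn":0}]'
python3 -m creep '[{"hand":0.038,"slide":[0,0,0],"turn":0},{"hand":0.038,"slide":[0,0,0],"turn":0}]'
python3 - <<'E'
from h import *
rel([.5474,-.3625,.0325],0)
E
```

```text
clock: 19.23
tool_pos: [0.5462, -0.3601, 0.0634]
eef_rot: [1.0, 0.002, -0.003, -0.002]
contact_force: [0.3, 0.3, 0.2]
opening: 0.431
clock: 19.48
tool_pos: [0.5499, -0.3635, 0.069]
eef_rot: [1.0, 0.0, 0.002, 0.001]
contact_force: [-0.4, -0.5, -0.0]
opening: 0.433
cur yaw 0.0 tilt 0.25 slide mm [-2.6 -1.1 36.5] turn(tool) 0.0
```

```bash
python3 -m creep '[{"hand":0.038,"slide":[-0.002,-0.001,0.012],"turn":0},{"hand":0.038,"slide":[0,0,0.012],"turn":0},{"hand":0.038,"slide":[0,0,0.0105],"turn":0},{"hand":0.038,"slide":[0,0,0],"turn":0}]' 25
python3 - <<'E'
from h import *
rel([.5474,-.3625,.0325],0)
E
```

```text
clock: 19.98
tool_pos: [0.5457, -0.3619, 0.0307]
eef_rot: [1.0, 0.0, -0.001, -0.0]
contact_force: [0.1, -0.6, -0.8]
opening: 0.432
cur yaw 0.0 tilt 0.09 slide mm [ 1.7  0.6 -1.8] turn(tool) 0.0
```

```bash
python3 -m creep '[{"hand":0.038,"slide":[0.0012,0.0006,-0.0015],"turn":0},{"hand":0.018,"slide":[0,0,0],"turn":0},{"hand":0.018,"slide":[0,0,0],"turn":0},{"hand":0.018,"slide":[0,0,0],"turn":0},{"hand":0.018,"slide":[0,0,0],"turn":0}]' 25
python3 -m creep '[{"hand":0.018,"slide":[0,0,0],"turn":0},{"hand":0.018,"slide":[0,0,-0.03],"turn":0},{"hand":0.018,"slide":[0,0,-0.05],"turn":0},{"hand":0.018,"slide":[0,0,-0.05],"turn":0},{"hand":0.018,"slide":[0,0,0],"turn":0}]' 25
python3 - <<'E'
from h import *
rel([.5225,.0661,.162],0)
E
```

```text
clock: 20.6
tool_pos: [0.5478, -0.3629, 0.0337]
eef_rot: [1.0, 0.0, 0.0, 0.0]
contact_force: [0.6, 1.2, 2.5]
opening: 0.282
clock: 21.22
tool_pos: [0.5494, -0.3636, 0.1671]
eef_rot: [1.0, -0.0, 0.003, 0.002]
contact_force: [-0.3, 0.1, -0.9]
opening: 0.285
cur yaw -0.0 tilt 0.4 slide mm [ -27.1 -429.7    3.5] turn(tool) -0.0
```

```bash
python3 -m creep '[{"hand":0.018,"slide":[-0.004,-0.06,0],"turn":0},{"hand":0.018,"slide":[-0.004,-0.06,0],"turn":0},{"hand":0.018,"slide":[-0.004,-0.06,0],"turn":0},{"hand":0.018,"slide":[-0.004,-0.06,0],"turn":0},{"hand":0.018,"slide":[-0.004,-0.06,0],"turn":0}]' 25
python3 -m creep '[{"hand":0.018,"slide":[-0.003,-0.05,0],"turn":0},{"hand":0.018,"slide":[0,-0.035,0],"turn":0},{"hand":0.018,"slide":[0,0,0],"turn":0},{"hand":0.018,"slide":[0,0,0],"turn":0}]' 25
cat >> h.py <<'E'
def held(p):
    s=get_state(); d=p['depth']; v,u=np.mgrid[0:400,0:640]; E=np.linalg.inv(p['camera_from_world']); K=p['mtx']
    X=np.stack([(u-K[0,2])/K[0,0]*d,(v-K[1,2])/K[1,1]*d,d],-1)@E[:3,:3].T+E[:3,3]
    m=(abs(u-322)<22)&(abs(v-292)<24)&(d>0)
    zt=np.percentile(X[m][:,2],95); t=X[m&(X[...,2]>zt-.004)]
    dk=m&(p['frame'].sum(2)<60); vv,uu=np.where(dk); c=onz(p,(uu.mean(),vv.mean()),s['tool_pos'][2]+.013) if len(uu) else None
    print('held top z-tcp',round((np.median(X[m][:,2])-s['tool_pos'][2])*1000,1),'offs bbox',np.round(((t.min(0)+t.max(0))/2-s['tool_pos'])*1000,1),'bore',None if c is None else np.round((c-s['tool_pos'])*1000,1))
E
python3 - <<'E'
from h import *
p=snapshot('wrist'); held(p); save(p,'w6.png')
c=pockets(p,[.4927,.066,.0032])
rel([*c2w([.4927,.066,.0032],(.03,0)),.035],0)
E
```

```text
clock: 21.85
tool_pos: [0.5256, -0.0612, 0.1618]
eef_rot: [1.0, -0.0, -0.002, -0.0]
contact_force: [0.7, 1.3, -1.7]
opening: 0.285
clock: 22.35
tool_pos: [0.5233, 0.021, 0.1622]
eef_rot: [1.0, -0.0, -0.001, 0.001]
contact_force: [-0.6, -0.6, -1.7]
opening: 0.288
held top z-tcp 11.6 offs bbox [-0.1 -0.6 11.7] bore [-0.4  2.1 13. ]
[-30.  58.] circ 462.9 122.9 R 19.7 cent [463.1 123.5] n 2244 eqR 19.1
[30.  0.] circ 522.2 66.1 R 20.0 cent [522.8  66.2] n 1843 eqR 19.2
[30. 58.] circ 522.5 123.4 R 19.6 cent [522.6 123.7] n 2263 eqR 19.2
fit [0.4929 0.0658 0.0035] [-0.3  0.2  0.2 -0.3  0.1  0.1]
cur yaw -0.1 tilt 0.16 slide mm [ -0.6 -45.8 127.3] turn(tool) -0.1
```

View pics/w6.png

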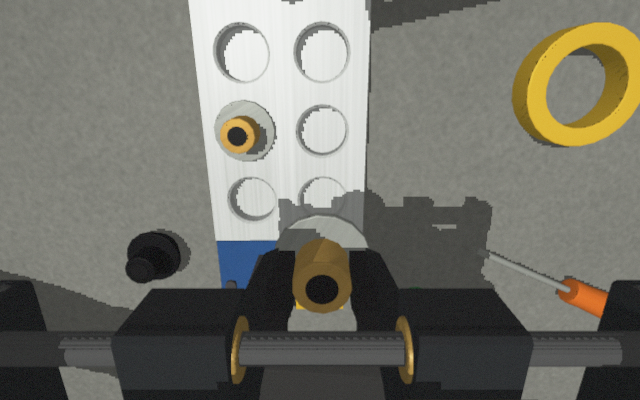

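B is held squarely, with its hub at (322,290). A sits in pocket1 at (245,130). I'll lower B into pocket4.

```bash
python3 -m creep '[{"hand":0.018,"slide":[-0.0005,-0.025,0],"turn":0},{"hand":0.018,"slide":[0,-0.0205,0.03],"turn":0},{"hand":0.018,"slide":[0,0,0.035],"turn":0},{"hand":0.018,"slide":[0,0,0.025],"turn":0},{"hand":0.018,"slide":[0,0,0],"turn":0}]' 25
python3 -m creep '[{"hand":0.018,"slide":[0,0,0],"turn":0},{"hand":0.018,"slide":[0,0,0],"turn":0},{"hand":0.018,"slide":[0,0,0],"turn":0}]'
python3 - <<'E'
from h import *
rel([.5227,.0663,.037],0)
E
```

```text
clock: 23.02
tool_pos: [0.5225, 0.0658, 0.0716]
eef_rot: [1.0, -0.001, -0.002, 0.001]
contact_force: [-1.0, -0.1, -2.0]
opening: 0.284
clock: 23.4
tool_pos: [0.5244, 0.0676, 0.0741]
eef_rot: [1.0, -0.0, 0.001, -0.0]
contact_force: [-0.7, 0.6, -1.8]
opening: 0.291
cur yaw -0.0 tilt 0.09 slide mm [-1.7  1.3 37.1] turn(tool) -0.0
```

```bash
python3 -m creep '[{"hand":0.018,"slide":[-0.001,0.0008,0.014],"turn":0},{"hand":0.018,"slide":[0,0,0],"turn":0},{"hand":0.018,"slide":[0,0,0],"turn":0},{"hand":0.018,"slide":[0,0,0],"turn":0}]'
python3 - <<'E'
from h import *
rel([.5227,.0663,.037],0)
E
```

```text
clock: 23.9
tool_pos: [0.5229, 0.0671, 0.0594]
eef_rot: [1.0, 0.0, 0.0, -0.0]
contact_force: [0.9, -0.1, -2.8]
opening: 0.286
cur yaw 0.0 tilt 0.01 slide mm [-0.2  0.8 22.4] turn(tool) 0.0
```

```bash
python3 -m creep '[{"hand":0.018,"slide":[0,0.0005,0.008],"turn":0},{"hand":0.018,"slide":[0,0,0.008],"turn":0},{"hand":0.018,"slide":[0,0,0.006],"turn":0},{"hand":0.018,"slide":[0,0,0],"turn":0}]'
python3 - <<'E'
from h import *
rel([.5227,.0663,.037],0)
E
```

```text
clock: 24.4
tool_pos: [0.5226, 0.0663, 0.0371]
eef_rot: [1.0, 0.0, -0.0, 0.0]
contact_force: [0.8, 0.5, 1.6]
opening: 0.283
cur yaw 0.0 tilt 0.04 slide mm [0.1 0.  0.1] turn(tool) 0.0
```

```bash
python3 -m creep '[{"hand":0.038,"slide":[0,0,0],"turn":0},{"hand":0.038,"slide":[0,0,0],"turn":0},{"hand":0.038,"slide":[0,0,-0.03],"turn":0},{"hand":0.038,"slide":[0,0,-0.06],"turn":0},{"hand":0.038,"slide":[0,0,-0.06],"turn":0}]'
python3 -m creep '[{"hand":0.038,"slide":[-0.01,0.06,-0.03],"turn":0},{"hand":0.038,"slide":[-0.01,0.06,-0.02],"turn":0},{"hand":0.038,"slide":[-0.01,0.06,0],"turn":0},{"hand":0.038,"slide":[-0.01,0.06,0],"turn":0},{"hand":0.038,"slide":[-0.01,0.06,0],"turn":0}]'
python3 -m creep '[{"hand":0.038,"slide":[-0.01,0.06,0],"turn":0},{"hand":0.038,"slide":[-0.02,0.05,0],"turn":0},{"hand":0.038,"slide":[0,0,0],"turn":0},{"hand":0.038,"slide":[0,0,0],"turn":0}]'
python3 - <<'E'
from h import *
st()
p=snapshot('wrist'); save(p,'w7.png')
for o in hubpts(p): print(*o)
E
```

```text
clock: 25.02
tool_pos: [0.5225, 0.0663, 0.1887]
eef_rot: [1.0, 0.0, -0.0, 0.0]
contact_force: [2.1, -0.8, -0.4]
opening: 0.428
clock: 25.65
tool_pos: [0.4734, -0.2294, 0.2347]
eef_rot: [1.0, 0.0, 0.0, 0.0]
contact_force: [1.4, -0.3, 0.4]
opening: 0.425
clock: 26.15
tool_pos: [0.4441, -0.3366, 0.2345]
eef_rot: [1.0, 0.0, 0.0, -0.0]
contact_force: [0.6, 0.5, 0.3]
opening: 0.434
t 26.15 pos [ 0.4441 -0.3366  0.2345] rot [ 1.e+00  2.e-04  2.e-04 -5.e-04] F [0.6 0.5 0.3] op 0.434
[ 0.7133 -0.3217  0.047 ] [0.103 0.184 0.01 ] [603. 148.]
[ 0.4393 -0.2758  0.0455] [0.025 0.025 0.005] [316. 107.]
[ 0.4439 -0.3454  0.0449] [0.025 0.026 0.005] [321. 180.]
```

D has not moved since the last look, at (0.444, -0.3455). It goes to pocket0.

```bash
python3 -m creep '[{"hand":0.038,"slide":[0,0.009,0.03],"turn":0},{"hand":0.038,"slide":[0,0,0.05],"turn":0},{"hand":0.038,"slide":[0,0,0.05],"turn":0},{"hand":0.038,"slide":[0,0,0.04],"turn":0},{"hand":0.038,"slide":[0,0,0],"turn":0}]'
python3 -m creep '[{"hand":0.038,"slide":[0,0,0],"turn":0},{"hand":0.038,"slide":[0,0,0],"turn":0},{"hand":0.038,"slide":[0,0,0],"turn":0}]'
python3 - <<'E'
from h import *
rel([.4438,-.3453,.0325],0)
E
```

```text
clock: 26.82
tool_pos: [0.4434, -0.3434, 0.0625]
eef_rot: [1.0, 0.002, -0.002, -0.002]
contact_force: [0.3, -0.9, 0.4]
opening: 0.432
clock: 27.2
tool_pos: [0.4446, -0.3469, 0.0659]
eef_rot: [1.0, -0.0, 0.001, 0.001]
contact_force: [0.0, -0.8, 0.4]
opening: 0.43
cur yaw -0.0 tilt 0.15 slide mm [-0.9 -1.6 33.4] turn(tool) -0.0
```

```bash
python3 -m creep '[{"hand":0.038,"slide":[-0.0005,-0.0012,0.012],"turn":0},{"hand":0.038,"slide":[0,0,0.011],"turn":0},{"hand":0.038,"slide":[0,0,0.009],"turn":0},{"hand":0.038,"slide":[0,0,0],"turn":0},{"hand":0.038,"slide":[0,0,0],"turn":0}]' 25
python3 - <<'E'
from h import *
rel([.4438,-.3453,.0325],0)
E
```

```text
clock: 27.82
tool_pos: [0.4435, -0.3452, 0.0324]
eef_rot: [1.0, 0.0, -0.0, -0.0]
contact_force: [0.5, -0.1, 0.6]
opening: 0.431
cur yaw 0.0 tilt 0.0 slide mm [ 0.3  0.1 -0.1] turn(tool) 0.0
```

```bash
python3 -m creep '[{"hand":0.018,"slide":[0,0,0],"turn":0},{"hand":0.018,"slide":[0,0,0],"turn":0},{"hand":0.018,"slide":[0,0,0],"turn":0},{"hand":0.018,"slide":[0,0,0],"turn":0},{"hand":0.018,"slide":[0,0,-0.03],"turn":0}]' 25
python3 -m creep '[{"hand":0.018,"slide":[0,0,-0.05],"turn":0},{"hand":0.018,"slide":[0,0,-0.05],"turn":0},{"hand":0.018,"slide":[0.004,-0.06,0],"turn":0},{"hand":0.018,"slide":[0.004,-0.06,0],"turn":0},{"hand":0.018,"slide":[0.004,-0.06,0],"turn":0}]' 25
python3 -m creep '[{"hand":0.018,"slide":[0.004,-0.06,0],"turn":0},{"hand":0.018,"slide":[0.004,-0.05,0],"turn":0},{"hand":0.018,"slide":[0,-0.03,0],"turn":0},{"hand":0.018,"slide":[0,0,0],"turn":0},{"hand":0.018,"slide":[0,0,0],"turn":0}]' 25
python3 - <<'E'
from h import *
p=snapshot('wrist'); held(p); save(p,'w8.png')
c=pockets(p,[.4928,.0659,.0034])
rel([*c2w([.4928,.0659,.0034],(-.03,-.058)),.035],0); print(np.round(c2w([.4928,.0659,.0034],(-.03,-.058)),4))
E
```

```text
clock: 28.45
tool_pos: [0.4416, -0.3448, 0.0611]
eef_rot: [1.0, -0.0, -0.002, -0.001]
contact_force: [0.5, 0.8, -0.7]
opening: 0.287
clock: 29.08
tool_pos: [0.4549, -0.1636, 0.1624]
eef_rot: [1.0, -0.0, -0.0, -0.0]
contact_force: [1.9, 0.1, -1.1]
opening: 0.283
clock: 29.7
tool_pos: [0.4628, -0.0263, 0.1623]
eef_rot: [1.0, -0.0, -0.001, 0.001]
contact_force: [0.0, -0.1, -2.0]
opening: 0.285
held top z-tcp 12.7 offs bbox [ 0.  -0.5 12.6] bore [-0.2  0.2 13. ]
[-30. -58.] circ 462.7 7.0 R 20.0 cent [463.1   8.1] n 1771 eqR 19.2
[ 30. -58.] circ 523.0 8.1 R 19.7 cent [522.6   8.3] n 1769 eqR 19.2
cur yaw -0.1 tilt 0.09 slide mm [ 1.000e-01 -3.470e+01  1.272e+02] turn(tool) -0.1
[0.463  0.0078]
```

View pics/w8.png

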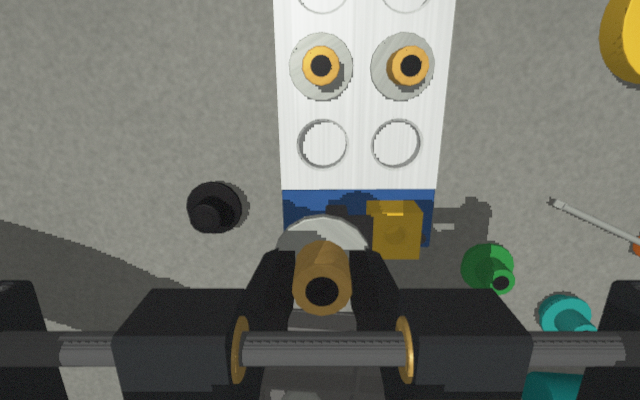

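A and B look flat at (320,66) and (403,66). The third bushing goes to pocket0, at (0.463, 0.0081).

```bash
python3 -m creep '[{"hand":0.018,"slide":[0,-0.02,0],"turn":0},{"hand":0.018,"slide":[0,-0.0145,0.03],"turn":0},{"hand":0.018,"slide":[0,0,0.035],"turn":0},{"hand":0.018,"slide":[0,0,0.03],"turn":0},{"hand":0.018,"slide":[0,0,0],"turn":0}]' 25
python3 -m creep '[{"hand":0.018,"slide":[0,0,0.006],"turn":0},{"hand":0.018,"slide":[0,0,0],"turn":0},{"hand":0.018,"slide":[0,0,0],"turn":0},{"hand":0.018,"slide":[0,0,0],"turn":0}]'
python3 - <<'E'
from h import *
rel([.463,.0083,.0363],0)
E
```

```text
clock: 30.38
tool_pos: [0.4622, 0.0078, 0.0661]
eef_rot: [1.0, -0.001, -0.002, 0.001]
contact_force: [0.5, 0.0, -0.9]
opening: 0.285
clock: 30.88
tool_pos: [0.4637, 0.0092, 0.062]
eef_rot: [1.0, -0.0, 0.0, -0.0]
contact_force: [-0.1, -1.2, -1.2]
opening: 0.283
cur yaw -0.0 tilt 0.06 slide mm [-0.7  0.9 25.7] turn(tool) -0.0
```

```bash
python3 -m creep '[{"hand":0.018,"slide":[-0.0004,0.0006,0.009],"turn":0},{"hand":0.018,"slide":[0,0,0.009],"turn":0},{"hand":0.018,"slide":[0,0,0.0075],"turn":0},{"hand":0.018,"slide":[0,0,0],"turn":0}]'
python3 - <<'E'
from h import *
rel([.463,.0083,.0363],0)
E
```

```text
clock: 31.38
tool_pos: [0.4627, 0.0087, 0.0355]
eef_rot: [1.0, 0.0, -0.0, 0.0]
contact_force: [0.2, -0.1, -1.4]
opening: 0.285
cur yaw 0.0 tilt 0.05 slide mm [ 0.3  0.4 -0.8] turn(tool) 0.0
```

```bash
python3 -m creep '[{"hand":0.038,"slide":[0,0,0],"turn":0},{"hand":0.038,"slide":[0,0,0],"turn":0},{"hand":0.038,"slide":[0,0,-0.03],"turn":0},{"hand":0.038,"slide":[0,0,-0.06],"turn":0},{"hand":0.038,"slide":[0,0,-0.06],"turn":0}]'
python3 -m creep '[{"hand":0.038,"slide":[-0.004,0.06,-0.02],"turn":0},{"hand":0.038,"slide":[-0.005,0.06,-0.02],"turn":0},{"hand":0.038,"slide":[-0.005,0.06,0],"turn":0},{"hand":0.038,"slide":[-0.005,0.06,0],"turn":0},{"hand":0.038,"slide":[-0.005,0.06,0],"turn":0}]'
python3 -m creep '[{"hand":0.038,"slide":[0,0,0],"turn":0},{"hand":0.038,"slide":[0,0,0],"turn":0},{"hand":0.038,"slide":[0,0,0],"turn":0}]'
python3 - <<'E'
from h import *
st()
p=snapshot('wrist'); save(p,'w9.png')
for o in hubpts(p): print(*o)
rel([.4392,-.2757,.0325],0)
p=snapshot('top'); save(p,'t9.png',(150,100,510,300),2.2)
E
```

```text
clock: 32.0
tool_pos: [0.4625, 0.0085, 0.1875]
eef_rot: [1.0, 0.0, -0.001, 0.0]
contact_force: [1.1, -0.0, -0.1]
opening: 0.432
clock: 32.62
tool_pos: [0.4385, -0.2916, 0.2256]
eef_rot: [1.0, -0.0, 0.0, 0.0]
contact_force: [0.1, 0.3, -0.1]
opening: 0.432
clock: 33.0
tool_pos: [0.4395, -0.2877, 0.2255]
eef_rot: [1.0, 0.002, 0.0, -0.0]
contact_force: [-0.3, 1.2, 0.3]
opening: 0.427
t 33.0 pos [ 0.4395 -0.2877  0.2255] rot [ 1.0e+00  1.6e-03  0.0e+00 -4.0e-04] F [-0.3  1.2  0.3] op 0.427
[ 0.6967 -0.1632  0.0433] [0.02  0.024 0.002] [628.  31.]
[ 0.715  -0.3099  0.047 ] [0.102 0.16  0.01 ] [603. 198.]
[ 0.4392 -0.2754  0.0449] [0.025 0.025 0.006] [321. 161.]
cur yaw 0.2 tilt 0.03 slide mm [ -0.4 -12.  193.1] turn(tool) 0.2
```

View pics/t9.png

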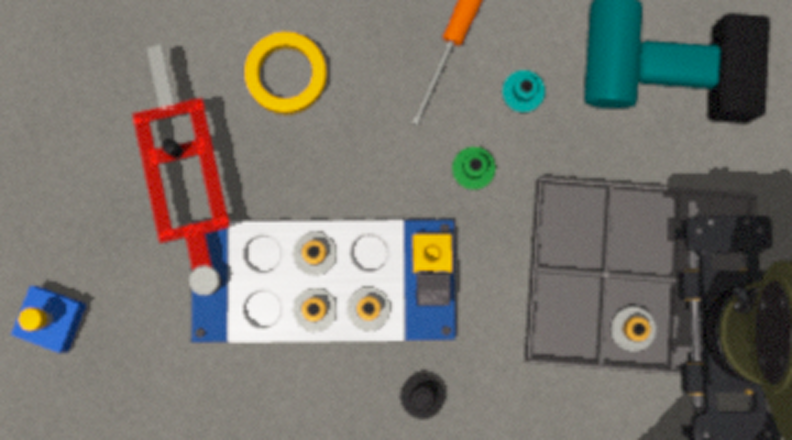

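Three bushings are in pockets 1, 4 and 0. The last one stands at (0.4392, -0.2755) and goes to pocket3.

```bash
python3 -m creep '[{"hand":0.038,"slide":[0,-0.012,0.03],"turn":0},{"hand":0.038,"slide":[0,0,0.05],"turn":0},{"hand":0.038,"slide":[0,0,0.05],"turn":0},{"hand":0.038,"slide":[0,0,0.03],"turn":0},{"hand":0.038,"slide":[0,0,0],"turn":0}]'
python3 -m creep '[{"hand":0.038,"slide":[0,0,0],"turn":0},{"hand":0.038,"slide":[0,0,0],"turn":0},{"hand":0.038,"slide":[0,0,0],"turn":0}]'
python3 - <<'E'
from h import *
rel([.4391,-.2755,.0325],0)
E
```

```text
clock: 33.72
tool_pos: [0.4384, -0.276, 0.0639]
eef_rot: [1.0, 0.001, -0.002, -0.001]
contact_force: [-0.2, 0.1, -0.1]
opening: 0.43
clock: 34.1
tool_pos: [0.4397, -0.278, 0.0665]
eef_rot: [1.0, -0.0, 0.001, 0.0]
contact_force: [0.6, -0.6, -0.2]
opening: 0.432
cur yaw -0.0 tilt 0.12 slide mm [-0.6 -2.5 34. ] turn(tool) -0.0
```

```bash
python3 -m creep '[{"hand":0.038,"slide":[-0.0004,-0.002,0.012],"turn":0},{"hand":0.038,"slide":[0,0,0.011],"turn":0},{"hand":0.038,"slide":[0,0,0.0095],"turn":0},{"hand":0.038,"slide":[0,0,0],"turn":0},{"hand":0.038,"slide":[0,0,0],"turn":0}]' 25
python3 - <<'E'
from h import *
rel([.4391,-.2755,.0325],0)
E
```

```text
clock: 34.72
tool_pos: [0.4387, -0.2756, 0.0328]
eef_rot: [1.0, 0.0, -0.0, 0.0]
contact_force: [0.5, -0.1, 1.0]
opening: 0.434
cur yaw 0.0 tilt 0.01 slide mm [ 0.4 -0.1  0.3] turn(tool) 0.0
```

```bash
python3 -m creep '[{"hand":0.018,"slide":[0,0,0],"turn":0},{"hand":0.018,"slide":[0,0,0],"turn":0},{"hand":0.018,"slide":[0,0,0],"turn":0},{"hand":0.018,"slide":[0,0,0],"turn":0},{"hand":0.018,"slide":[0,0,-0.03],"turn":0}]' 25
python3 -m creep '[{"hand":0.018,"slide":[0,0,-0.05],"turn":0},{"hand":0.018,"slide":[0,0,-0.05],"turn":0},{"hand":0.018,"slide":[0.02,-0.06,0],"turn":0},{"hand":0.018,"slide":[0.02,-0.06,0],"turn":0},{"hand":0.018,"slide":[0.02,-0.06,0],"turn":0}]' 25
python3 -m creep '[{"hand":0.018,"slide":[0.02,-0.06,0],"turn":0},{"hand":0.018,"slide":[0.004,-0.02,0],"turn":0},{"hand":0.018,"slide":[0,0,0],"turn":0},{"hand":0.018,"slide":[0,0,0],"turn":0}]' 25
python3 - <<'E'
from h import *
p=snapshot('wrist'); held(p); save(p,'w10.png')
c=pockets(p,[.4928,.0659,.0034])
t=c2w([.4928,.0659,.0034],(.03,-.058)); rel([*t,.035],0); print(np.round(t,4))
E
```

```text
clock: 35.35
tool_pos: [0.4374, -0.2749, 0.0618]
eef_rot: [1.0, 0.0, -0.002, -0.001]
contact_force: [0.4, -0.8, -0.7]
opening: 0.285
clock: 35.98
tool_pos: [0.4981, -0.0965, 0.1629]
eef_rot: [1.0, -0.001, -0.0, 0.0]
contact_force: [1.4, 0.2, -0.9]
opening: 0.285
clock: 36.48
tool_pos: [0.5209, -0.0206, 0.1626]
eef_rot: [1.0, -0.001, -0.001, 0.001]
contact_force: [-0.4, -0.4, -1.2]
opening: 0.286
held top z-tcp 12.1 offs bbox [-0.  -0.9 11.9] bore [-0.6  0.7 13. ]
[ 30. -58.] circ 523.5 7.8 R 20.0 cent [523.1   8.3] n 1735 eqR 19.2
cur yaw -0.2 tilt 0.13 slide mm [  2.1 -29.1 127.6] turn(tool) -0.2
[0.523 0.008]
```

View pics/w10.png

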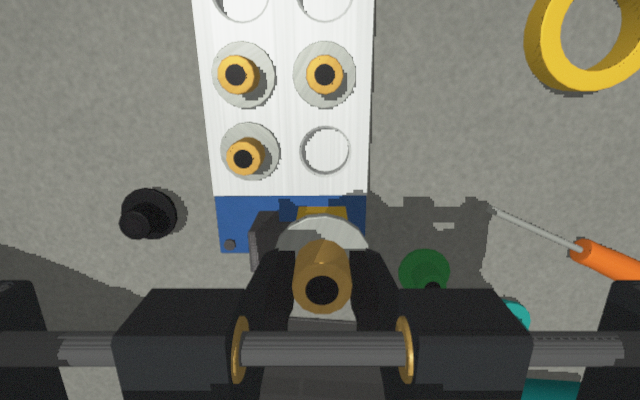

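```bash
python3 -m creep '[{"hand":0.018,"slide":[0.0015,-0.015,0],"turn":0},{"hand":0.018,"slide":[0,-0.0135,0.03],"turn":0},{"hand":0.018,"slide":[0,0,0.035],"turn":0},{"hand":0.018,"slide":[0,0,0.03],"turn":0},{"hand":0.018,"slide":[0,0,0],"turn":0}]' 25
python3 -m creep '[{"hand":0.018,"slide":[0,0,0.006],"turn":0},{"hand":0.018,"slide":[0,0,0],"turn":0},{"hand":0.018,"slide":[0,0,0],"turn":0},{"hand":0.018,"slide":[0,0,0],"turn":0}]'
python3 - <<'E'
from h import *
rel([.5228,.0085,.0366],0)
E
```

```text
clock: 37.15
tool_pos: [0.5219, 0.0103, 0.0664]
eef_rot: [1.0, 0.0, -0.002, 0.0]
contact_force: [-0.0, -0.7, -1.6]
opening: 0.288
clock: 37.65
tool_pos: [0.5236, 0.01, 0.0624]
eef_rot: [1.0, -0.0, 0.0, -0.0]
contact_force: [1.3, -0.7, -1.5]
opening: 0.285
cur yaw -0.0 tilt 0.05 slide mm [-0.8  1.5 25.8] turn(tool) -0.0
```

```bash
python3 -m creep '[{"hand":0.018,"slide":[-0.0004,0.0012,0.009],"turn":0},{"hand":0.018,"slide":[0,0,0.009],"turn":0},{"hand":0.018,"slide":[0,0,0.0075],"turn":0},{"hand":0.018,"slide":[0,0,0],"turn":0}]'
python3 - <<'E'
from h import *
rel([.5228,.0085,.0366],0)
E
```

```text
clock: 38.15
tool_pos: [0.5226, 0.0088, 0.0361]
eef_rot: [1.0, 0.0, -0.0, 0.0]
contact_force: [-0.5, -0.8, 1.2]
opening: 0.287
cur yaw 0.0 tilt 0.05 slide mm [ 0.2  0.3 -0.5] turn(tool) 0.0
```

```bash
python3 -m creep '[{"hand":0.038,"slide":[0,0,0],"turn":0},{"hand":0.038,"slide":[0,0,0],"turn":0},{"hand":0.038,"slide":[0,0,-0.03],"turn":0},{"hand":0.038,"slide":[0,0,-0.06],"turn":0},{"hand":0.038,"slide":[-0.02,0.05,-0.06],"turn":0}]'
python3 -m creep '[{"hand":0.06,"slide":[0,0.05,-0.04],"turn":0},{"hand":0.06,"slide":[0,0,0],"turn":0},{"hand":0.06,"slide":[0,0,0],"turn":0},{"hand":0.06,"slide":[0,0,0],"turn":0}]'
python3 - <<'E'
from h import *
st()
p=snapshot('wrist'); save(p,'w11.png')
for o in hubpts(p,.045): print(*o)
d=p['depth']
c=[.4928,.0659,.0034]
from itertools import product
for k in PK[[0,1,3,4]]:
    w=c2w(c,k); z=[]
    for a in np.arange(0,2*np.pi,np.pi/8):
        q=proj(p,[w[0]+.0195*np.cos(a),w[1]+.0195*np.sin(a),.025]); x=dep(p,q); z.append(np.nan if x is None else x[2]*1000)
    print(np.round(k*1000),'flange z',np.round(z,1))
p=snapshot('top'); save(p,'t11.png',(150,100,510,300),2.2)
print(len([0 for b in pinpoint('bushing',p)]))
E
```

```text
clock: 38.78
tool_pos: [0.5093, -0.0267, 0.1751]
eef_rot: [1.0, 0.003, 0.002, -0.002]
contact_force: [0.2, -1.4, 0.4]
opening: 0.429
clock: 39.28
tool_pos: [0.5069, -0.0769, 0.2111]
eef_rot: [1.0, 0.001, -0.001, -0.001]
contact_force: [0.7, 0.4, 0.4]
opening: 0.685
t 39.27 pos [ 0.5069 -0.0769  0.2111] rot [ 1.0e+00  1.5e-03 -9.0e-04 -5.0e-04] F [0.7 0.4 0.4] op 0.685
[0.462  0.0594 0.0484] [0.025 0.012 0.007] [265.   8.]
[0.5224 0.0592 0.0486] [0.024 0.012 0.007] [342.   8.]
[0.4625 0.0085 0.0486] [0.025 0.025 0.006] [269.  78.]
[0.5222 0.0087 0.0495] [0.025 0.025 0.005] [341.  78.]
[ 0.5037 -0.0593  0.0485] [0.073 0.04  0.007] [334. 158.]
[-30. -58.] flange z [26.  25.4 25.4 25.3 25.4 25.4 24.9 25.8 25.8 25.4 25.2 25.5 25.7 25.3
 24.7 25.5]
[-30.   0.] flange z [ 25.5 -15.1 -16.2 -17.4 -33.4 -29.2 -13.1  -9.3  25.6  25.9  25.6  25.6
  25.3  25.6  25.6  25.5]
[ 30. -58.] flange z [25.6 26.  25.2 25.3 26.4 25.  26.1 26.  25.9 25.3 26.  25.6 25.8 24.9
 25.9 25.4]
[30.  0.] flange z [ 26.  -29.8 -17.3 -16.7 -20.4 -20.4 -15.8 -15.   25.1  25.3  25.4  26.1
  26.1  25.8  25.6  25.4]
6
```

View pics/w11.png

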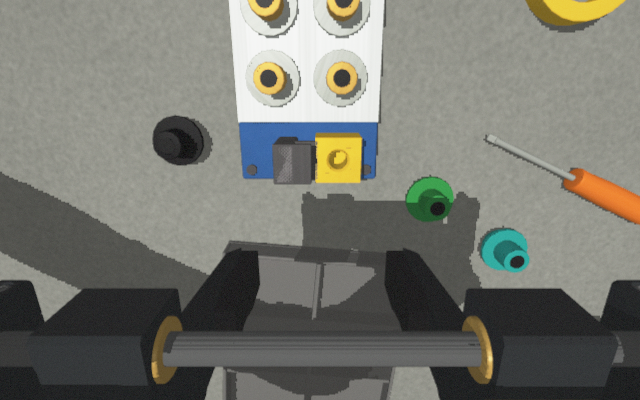

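View pics/t11.png

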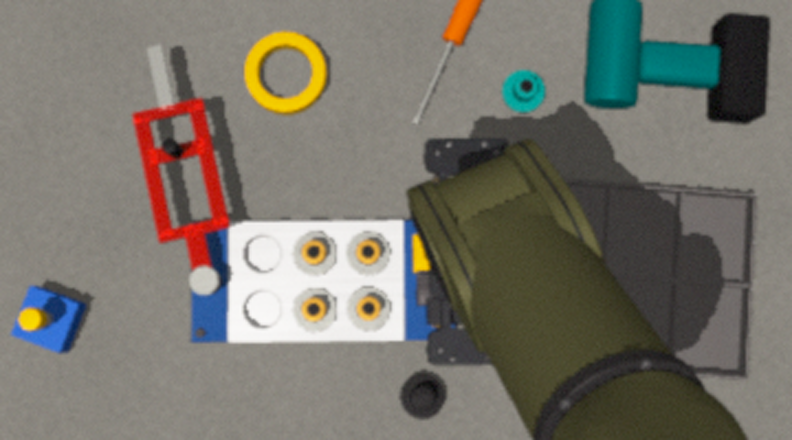

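All four are seated: flange tops read 25 to 26 mm all round where visible, the hubs are up, and the tray is empty. Next I measure the hole and the handle, then close the gate.

```bash
python3 - <<'E'
from h import *
p=snapshot('wrist'); save(p,'w12.png',(290,115,390,205),6)
d=p['depth']; v,u=np.mgrid[0:400,0:640]; E=np.linalg.inv(p['camera_from_world']); K=p['mtx']
r=np.stack([(u-K[0,2])/K[0,0],(v-K[1,2])/K[1,1],np.ones_like(d)],-1)@E[:3,:3].T
P=E[:3,3]+r*((.05-E[2,3])/r[...,2])[...,None]; X=E[:3,3]+r*d[...,None]
nr=np.hypot(P[...,0]-.5215,P[...,1]+.059)<.013
m=nr&(d>0)&(X[...,2]<.0475); q=P[m][:,:2]*1000
print(m.sum(),nr.sum(),'cent',q.mean(0),'R',13*np.sqrt(m.sum()/nr.sum()),cv2.minEnclosingCircle(q.astype(np.float32)))
m2=(np.hypot(P[...,0]-.5215,P[...,1]+.059)<.04)&(d>0)&(X[...,2]>.046)&(X[...,2]<.054)&(p['frame'][...,0]>p['frame'][...,2].astype(int)+50)
print(cv2.minAreaRect((P[m2][:,:2]*1000).astype(np.float32)))
p=snapshot('top')
for dd in pinpoint('gate_handle',p): print(dd['conf'],onz(p,dd['uv'],.08))
E
python3 -m creep '[{"hand":0.06,"slide":[0,0,0],"turn":-10},{"hand":0.06,"slide":[0,0,0],"turn":-10},{"hand":0.06,"slide":[0,0,0],"turn":-10},{"hand":0.06,"slide":[0,0,0],"turn":-10}]'
python3 - <<'E'
from h import *
rel([.631,.205,.2],40)
E
```

```text
268 683 cent [520.18132672 -58.98718332] R 8.14329930510198 ((519.693603515625, -59.23506546020508), 8.605611801147461)
((520.529541015625, -59.4315299987793), (39.576683044433594, 40.03733825683594), 0.1629413366317749)
0.7 [0.63047916 0.21232641 0.08      ]
clock: 40.08
tool_pos: [0.5073, -0.0786, 0.2119]
eef_rot: [0.939, 0.345, -0.0, 0.0]
contact_force: [-0.0, -0.1, -0.1]
opening: 0.678
cur yaw 40.3 tilt 0.01 slide mm [ 277.8 -136.    11.8] turn(tool) 0.3
```

View pics/w12.png

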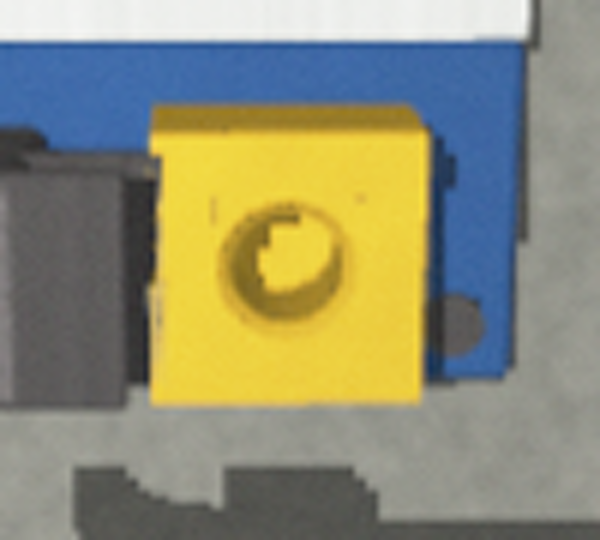

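The hole measures R 8.1 mm (16.3 wide, as given), centred at (0.5203, -0.0592). I'll move toward the handle.

```bash
python3 -m creep '[{"hand":0.06,"slide":[0.046,-0.023,0],"turn":0},{"hand":0.06,"slide":[0.046,-0.023,0],"turn":0},{"hand":0.06,"slide":[0.046,-0.022,0],"turn":0},{"hand":0.06,"slide":[0,0,0],"turn":0},{"hand":0.06,"slide":[0,0,0],"turn":0}]'
python3 - <<'E'
from h import *
p=snapshot('wrist'); save(p,'w13.png')
for d in pinpoint('gate_handle',p): print(d,onz(p,d['uv'],.08),dep(p,d['uv']))
rel([.631,.208,.2],40)
E
```

```text
clock: 40.7
tool_pos: [0.5689, 0.0614, 0.2115]
eef_rot: [0.94, 0.342, -0.001, 0.0]
contact_force: [-0.4, 0.1, 0.3]
opening: 0.682
{'uv': [519.5, 88.4], 'conf': 0.64} [0.62990937 0.21469792 0.08      ] [0.62163504 0.20821845 0.09945866]
cur yaw 39.9 tilt 0.12 slide mm [142.5 -73.5  11.3] turn(tool) -0.1
```

View pics/w13.png

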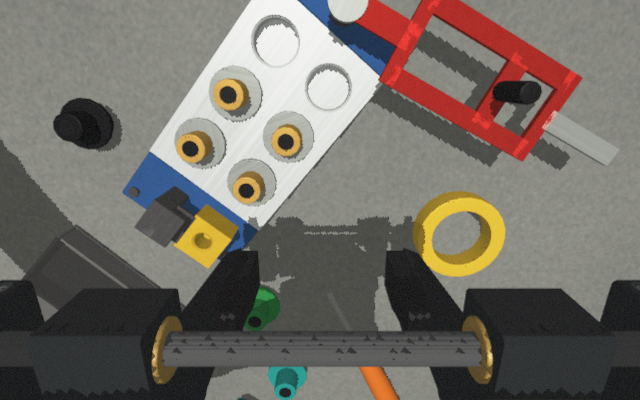

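```bash
python3 - <<'E'
from h import *
p=snapshot('wrist')
print(onz(p,(530,91),.1),onz(p,(503,92),.06))
d=p['depth']; v,u=np.mgrid[0:400,0:640]; E=np.linalg.inv(p['camera_from_world']); K=p['mtx']
r=np.stack([(u-K[0,2])/K[0,0],(v-K[1,2])/K[1,1],np.ones_like(d)],-1)@E[:3,:3].T; X=E[:3,3]+r*d[...,None]
m=(d>0)&(X[...,2]>.095)&(v<130)&(u>450); t=X[m]; print(m.sum(),(t.min(0)+t.max(0))/2,np.ptp(t,axis=0))
q=((t.min(0)+t.max(0))/2)[:2]-np.array([.4924,.1809]); print(np.linalg.norm(q),np.arctan2(q[0],-q[1]))
E
```

```text
[0.62854331 0.21017194 0.1       ] [0.63080852 0.20974514 0.06      ]
490 [0.6288955  0.2106568  0.09873631] [0.01572582 0.01573567 0.00742813]
0.1397014240305448 1.7854436525980646
```

```bash
python3 -m creep '[{"hand":0.07,"slide":[0.048,-0.026,0],"turn":0},{"hand":0.07,"slide":[0.048,-0.026,0],"turn":0},{"hand":0.07,"slide":[0.0466,-0.0247,0],"turn":0},{"hand":0.07,"slide":[0,0,0.04],"turn":0},{"hand":0.07,"slide":[0,0,0],"turn":0}]'
python3 -m creep '[{"hand":0.07,"slide":[0,0,0],"turn":0},{"hand":0.07,"slide":[0,0,0],"turn":0}]'
python3 - <<'E'
from h import *
rel([.629,.2105,.08],40)
E
```

```text
clock: 41.48
tool_pos: [0.6275, 0.21, 0.169]
eef_rot: [0.94, 0.342, -0.004, 0.001]
contact_force: [-0.6, -0.2, 0.3]
opening: 0.791
clock: 41.72
tool_pos: [0.6302, 0.2117, 0.1736]
eef_rot: [0.94, 0.341, 0.001, 0.0]
contact_force: [-0.3, -0.4, -0.1]
opening: 0.793
cur yaw 39.9 tilt 0.13 slide mm [-1.9  0.1 93.6] turn(tool) -0.1
```

```bash
python3 -m creep '[{"hand":0.07,"slide":[-0.001,0,0.03],"turn":0},{"hand":0.07,"slide":[0,0,0.03],"turn":0},{"hand":0.07,"slide":[0,0,0.03],"turn":0},{"hand":0.01,"slide":[0,0,0],"turn":0},{"hand":0.01,"slide":[0,0,0],"turn":0}]' 20
python3 -m creep '[{"hand":0.01,"slide":[0,0,0],"turn":0},{"hand":0.01,"slide":[0,0,0],"turn":0},{"hand":0.01,"slide":[0,0,0],"turn":0},{"hand":0.01,"slide":[0,0,0],"turn":0},{"hand":0.01,"slide":[0,0,0],"turn":0}]' 20
python3 - <<'E'
from h import *
s=st()
h=np.array([.4924,.1809])
p=s['tool_pos'][:2]-h; th=np.arctan2(p[0],-p[1]); print(np.linalg.norm(p),th)
from scipy.spatial.transform import Rotation as R
M=R.from_quat(s['eef_rot']).as_matrix()
prev=np.array(s['tool_pos'][:2]); r=.14
for t in np.linspace(th,0,15)[1:]:
    q=h+r*np.array([np.sin(t),-np.cos(t)]); print(round(t,2),np.round(M.T@np.r_[q-prev,0]*1000,1)); prev=q
E
```

```text
clock: 42.35
tool_pos: [0.6295, 0.2123, 0.0838]
eef_rot: [0.94, 0.342, 0.001, -0.0]
contact_force: [-0.4, -0.2, 0.1]
opening: 0.594
clock: 42.98
tool_pos: [0.6291, 0.2121, 0.0823]
eef_rot: [0.94, 0.342, 0.001, -0.0]
contact_force: [1.7, 1.5, 1.5]
opening: 0.172
t 42.98 pos [0.6291 0.2121 0.0823] rot [ 9.397e-01  3.420e-01  6.000e-04 -0.000e+00] F [1.7 1.5 1.5] op 0.172
0.14020105907908034 1.7952417836374064
1.67 [-9.4 15.3 -0. ]
1.54 [-11.1  14.1  -0. ]
1.41 [-12.8  12.6  -0. ]
1.28 [-14.3  10.8  -0. ]
1.15 [-15.6   8.9  -0. ]
1.03 [-16.6   6.9  -0. ]
0.9 [-17.3   4.7  -0. ]
0.77 [-17.8   2.4  -0. ]
0.64 [-17.9   0.1  -0. ]
0.51 [-17.8  -2.2  -0. ]
0.38 [-17.4  -4.4  -0. ]
0.26 [-16.7  -6.6  -0. ]
0.13 [-15.7  -8.7  -0. ]
0.0 [-14.5 -10.6  -0. ]
```

```bash
python3 -m creep '[{"hand":0.01,"slide":[-0.0094,0.0153,0],"turn":0},{"hand":0.01,"slide":[-0.0111,0.0141,0],"turn":0},{"hand":0.01,"slide":[-0.0128,0.0126,0],"turn":0},{"hand":0.01,"slide":[-0.0143,0.0108,0],"turn":0},{"hand":0.01,"slide":[-0.0156,0.0089,0],"turn":0}]'
python3 -m creep '[{"hand":0.01,"slide":[-0.0166,0.0069,0],"turn":0},{"hand":0.01,"slide":[-0.0173,0.0047,0],"turn":0},{"hand":0.01,"slide":[-0.0178,0.0024,0],"turn":0},{"hand":0.01,"slide":[-0.0179,0.0001,0],"turn":0},{"hand":0.01,"slide":[-0.0178,-0.0022,0],"turn":0}]'
python3 - <<'E'
from h import *
s=st()
h=np.array([.4924,.1809])
p=s['tool_pos'][:2]-h; th=np.arctan2(p[0],-p[1]); print(np.linalg.norm(p),th)
from scipy.spatial.transform import Rotation as R
M=R.from_quat(s['eef_rot']).as_matrix()
prev=np.array(s['tool_pos'][:2]); r=.14
for t in np.linspace(th,0,5)[1:]:
    q=h+r*np.array([np.sin(t),-np.cos(t)]); print(round(t,2),np.round(M.T@np.r_[q-prev,0]*1000,1)); prev=q
E
```

```text
clock: 43.6
tool_pos: [0.6236, 0.1225, 0.0822]
eef_rot: [0.94, 0.341, 0.003, 0.001]
contact_force: [9.8, -1.2, -4.8]
opening: 0.174
clock: 44.22
tool_pos: [0.5616, 0.0578, 0.0821]
eef_rot: [0.94, 0.341, 0.001, 0.0]
contact_force: [3.2, 0.1, -3.2]
opening: 0.176
t 44.23 pos [0.5616 0.0578 0.0821] rot [9.401e-01 3.410e-01 1.300e-03 2.000e-04] F [ 3.2  0.1 -3.2] op 0.176
0.14123533562775983 0.5117290152227454
0.38 [-17.1  -5.6  -0. ]
0.26 [-16.6  -6.6  -0. ]
0.13 [-15.7  -8.6  -0. ]
0.0 [-14.4 -10.6  -0. ]
```

```bash
python3 -m creep '[{"hand":0.01,"slide":[-0.0171,-0.0050,0],"turn":0},{"hand":0.01,"slide":[-0.0166,-0.0066,0],"turn":0},{"hand":0.01,"slide":[-0.0157,-0.0086,0],"turn":0},{"hand":0.01,"slide":[-0.0144,-0.0106,0],"turn":0},{"hand":0.01,"slide":[0,0,0],"turn":0}]'
python3 -m creep '[{"hand":0.01,"slide":[0,0,0],"turn":0}]'
python3 - <<'E'
from h import *
s=st()
h=np.array([.4924,.1809])
p=s['tool_pos'][:2]-h; th=np.arctan2(p[0],-p[1]); print(np.linalg.norm(p),th)
p=snapshot('top'); save(p,'t14.png',(150,100,510,300),2.2)
p=snapshot('wrist'); save(p,'w14.png')
E
```

```text
clock: 44.85
tool_pos: [0.4933, 0.0414, 0.0822]
eef_rot: [0.94, 0.342, 0.002, 0.0]
contact_force: [2.8, 0.7, -3.4]
opening: 0.171
clock: 44.98
tool_pos: [0.4933, 0.0414, 0.0822]
eef_rot: [0.94, 0.342, 0.001, 0.0]
contact_force: [4.1, 0.0, -1.7]
opening: 0.174
t 44.98 pos [0.4933 0.0414 0.0822] rot [9.397e-01 3.421e-01 1.300e-03 2.000e-04] F [ 4.1  0.  -1.7] op 0.174
0.1394543835665781 0.006294996412621754
```

View pics/w14.png

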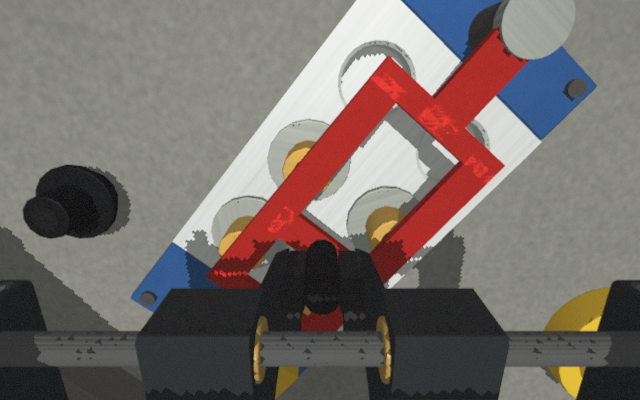

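The gate reads about 0.003 rad from closed. I'll push 3 mm more toward -x to feel the stop.

```bash
python3 -m creep '[{"hand":0.01,"slide":[-0.0023,-0.0019,0],"turn":0},{"hand":0.01,"slide":[0,0,0],"turn":0},{"hand":0.01,"slide":[0,0,0],"turn":0}]'
python3 -m creep '[{"hand":0.06,"slide":[0,0,0],"turn":0},{"hand":0.06,"slide":[0,0,0],"turn":0},{"hand":0.06,"slide":[0,0,0],"turn":0},{"hand":0.06,"slide":[0,0,0],"turn":0},{"hand":0.06,"slide":[0,0,-0.04],"turn":0}]'
python3 -m creep '[{"hand":0.06,"slide":[0,0,-0.05],"turn":0},{"hand":0.06,"slide":[0,0,-0.05],"turn":0},{"hand":0.06,"slide":[0,-0.03,0],"turn":0},{"hand":0.06,"slide":[0,0,0],"turn":0}]'
python3 - <<'E'
from h import *
rel([.46,.29,.23],40)
p=snapshot('top'); save(p,'t15.png',(150,100,510,300),2.2)
E
```

```text
clock: 45.45
tool_pos: [0.4932, 0.0415, 0.0823]
eef_rot: [0.94, 0.341, 0.004, 0.0]
contact_force: [10.7, -0.5, -8.5]
opening: 0.174
clock: 46.08
tool_pos: [0.487, 0.0409, 0.1206]
eef_rot: [0.94, 0.342, -0.003, -0.0]
contact_force: [2.1, 0.5, 0.6]
opening: 0.678
clock: 46.58
tool_pos: [0.4683, 0.0654, 0.2226]
eef_rot: [0.939, 0.344, 0.0, 0.0]
contact_force: [0.8, -0.4, 0.2]
opening: 0.678
cur yaw 40.2 tilt 0.01 slide mm [ 138.6 -176.9   -7.4] turn(tool) 0.2
```

View pics/t15.png

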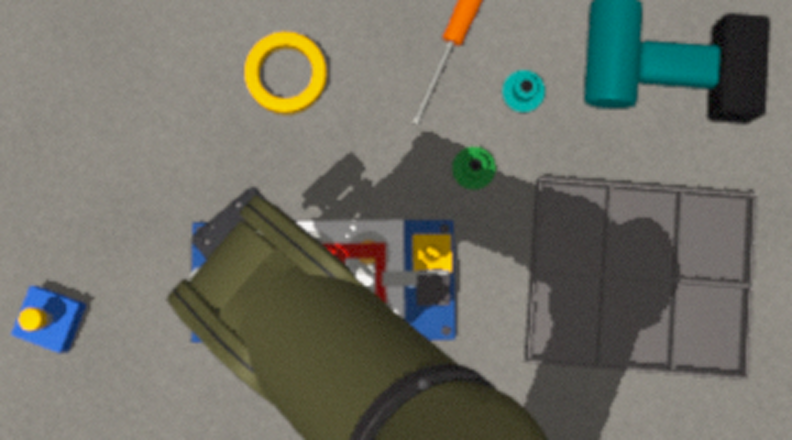

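The force rose to 10.7 N without motion, so the gate is on its stop, with its tongue in the dark catch at (432,290) in the crop. Now the pin: I'll turn to yaw 0 and go to the stand.

```bash
python3 -m creep '[{"hand":0.05,"slide":[0,0,-0.01],"turn":10},{"hand":0.05,"slide":[0,0,0],"turn":10},{"hand":0.05,"slide":[0,0,0],"turn":10},{"hand":0.05,"slide":[0,0,0],"turn":10.2},{"hand":0.05,"slide":[0,-0.05,0],"turn":0}]'
python3 -m creep '[{"hand":0.05,"slide":[0,-0.06,0],"turn":0},{"hand":0.05,"slide":[-0.01,-0.06,0],"turn":0},{"hand":0.05,"slide":[0,0,0],"turn":0},{"hand":0.05,"slide":[0,0,0],"turn":0}]'
cat >> h.py <<'E'
def cloud(p):
    d=p['depth']; v,u=np.mgrid[0:400,0:640]; E=np.linalg.inv(p['camera_from_world']); K=p['mtx']
    r=np.stack([(u-K[0,2])/K[0,0],(v-K[1,2])/K[1,1],np.ones_like(d)],-1)@E[:3,:3].T
    return E[:3,3]+r*d[...,None],u,v,d
E
python3 - <<'E'
from h import *
st(); p=snapshot('wrist'); save(p,'w16.png')
X,u,v,d=cloud(p); m=(d>0)&(X[...,2]>.079)&(X[...,2]<.095)&(v<260)&(np.hypot(X[...,0]-.457,X[...,1]-.357)<.04)
t=X[m]; print(m.sum(),(t.min(0)+t.max(0))/2,np.ptp(t,axis=0))
for n in('pin','stand'):
  for q in pinpoint(n,p)[:2]: print(n,q,onz(p,q['uv'],.011 if n=='pin' else 0))
E
```

```text
clock: 47.25
tool_pos: [0.4703, 0.1095, 0.2308]
eef_rot: [1.0, -0.007, -0.001, 0.003]
contact_force: [-0.1, 0.5, -0.4]
opening: 0.568
clock: 47.75
tool_pos: [0.4603, 0.2328, 0.2311]
eef_rot: [1.0, -0.002, -0.001, 0.001]
contact_force: [0.8, -1.0, 0.6]
opening: 0.565
t 47.75 pos [0.4603 0.2328 0.2311] rot [ 1.0e+00 -2.0e-03 -6.0e-04  1.3e-03] F [ 0.8 -1.   0.6] op 0.565
903 [0.45293941 0.35412793 0.08469794] [0.0228948  0.02414067 0.01135812]
pin {'uv': [314.3, 34.8], 'conf': 0.65} [0.45344007 0.35657011 0.011     ]
pin {'uv': [353.1, 226.3], 'conf': 0.15} [0.49466483 0.1617402  0.011     ]
stand {'uv': [313.7, 36.8], 'conf': 0.67} [0.45261405 0.35605716 0.        ]
```

View pics/w16.png

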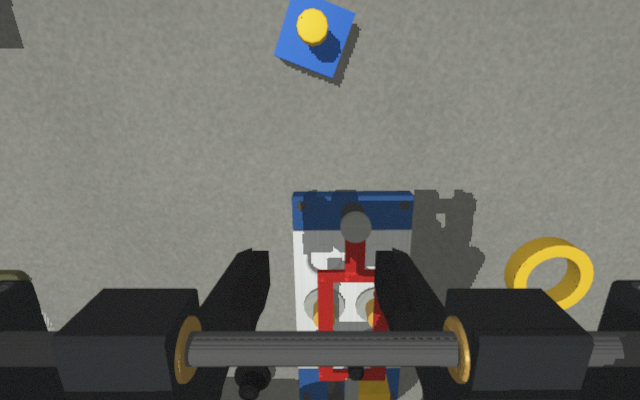

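The pin head is at (312,27) in the wrist view, at (0.453, 0.3541), with its top near z 0.087. That agrees with the pin and stand networks.

```bash
python3 -m creep '[{"hand":0.05,"slide":[-0.007,-0.06,0],"turn":0},{"hand":0.05,"slide":[0,-0.061,0],"turn":0},{"hand":0.05,"slide":[0,0,0.05],"turn":0},{"hand":0.05,"slide":[0,0,0.05],"turn":0},{"hand":0.05,"slide":[0,0,0],"turn":0}]'
python3 -m creep '[{"hand":0.05,"slide":[0,0,0],"turn":0},{"hand":0.05,"slide":[0,0,0],"turn":0}]'
python3 - <<'E'
from h import *
rel([.453,.3541,.074],0)
p=snapshot('wrist'); X,u,v,d=cloud(p); m=(d>0)&(X[...,2]>.079)&(X[...,2]<.095)&(np.hypot(X[...,0]-.457,X[...,1]-.357)<.02)
t=X[m]; print(m.sum(),(t.min(0)+t.max(0))/2,np.ptp(t,axis=0))
E
```

```text
clock: 48.52
tool_pos: [0.4525, 0.3518, 0.1289]
eef_rot: [1.0, -0.003, -0.003, 0.003]
contact_force: [0.1, -0.3, 0.7]
opening: 0.566
clock: 48.78
tool_pos: [0.4549, 0.3559, 0.1342]
eef_rot: [1.0, -0.002, 0.001, -0.001]
contact_force: [-0.5, 0.6, 0.8]
opening: 0.565
cur yaw -0.3 tilt 0.23 slide mm [-2.   2.  60.2] turn(tool) -0.3
1300 [0.45299873 0.35474419 0.08423537] [0.02339421 0.02337357 0.01013262]
```

```bash
python3 -m creep '[{"hand":0.05,"slide":[-0.001,0.001,0.02],"turn":0},{"hand":0.05,"slide":[0,0,0.02],"turn":0},{"hand":0.05,"slide":[0,0,0.018],"turn":0},{"hand":0.05,"slide":[0,0,0],"turn":0},{"hand":0.05,"slide":[0,0,0],"turn":0}]' 25
python3 - <<'E'
from h import *
rel([.453,.3545,.074],0)
E
```

```text
clock: 49.45
tool_pos: [0.4529, 0.3547, 0.0746]
eef_rot: [1.0, -0.002, 0.0, -0.0]
contact_force: [-0.2, 0.4, 0.2]
opening: 0.566
cur yaw -0.2 tilt 0.07 slide mm [0.1 0.2 0.6] turn(tool) -0.2
```

```bash
python3 -m creep '[{"hand":0.014,"slide":[0,0,0],"turn":0},{"hand":0.014,"slide":[0,0,0],"turn":0},{"hand":0.014,"slide":[0,0,0],"turn":0},{"hand":0.014,"slide":[0,0,0],"turn":0},{"hand":0.014,"slide":[0,0,0],"turn":0}]' 25
python3 -m creep '[{"hand":0.014,"slide":[0,0,-0.02],"turn":0},{"hand":0.014,"slide":[0,0,-0.02],"turn":0},{"hand":0.014,"slide":[0,0,-0.04],"turn":0},{"hand":0.014,"slide":[0,0,-0.05],"turn":0},{"hand":0.014,"slide":[0,0,0],"turn":0}]' 25
python3 - <<'E'
from h import *
st(); rel([.5203,-.0592,.2],0)
p=snapshot('wrist'); save(p,'w17.png')
E
```

```text
clock: 50.08
tool_pos: [0.4527, 0.3545, 0.0742]
eef_rot: [1.0, -0.002, 0.0, -0.0]
contact_force: [0.3, 0.0, 2.7]
opening: 0.265
clock: 50.7
tool_pos: [0.4539, 0.3561, 0.2073]
eef_rot: [1.0, -0.002, 0.003, -0.003]
contact_force: [0.7, -0.2, -1.2]
opening: 0.26
t 50.7 pos [0.4539 0.3561 0.2073] rot [ 1.     -0.0019  0.0025 -0.0026] F [ 0.7 -0.2 -1.2] op 0.26
cur yaw -0.2 tilt 0.42 slide mm [ 67.9 415.1   5.5] turn(tool) -0.2
```

View pics/w17.png

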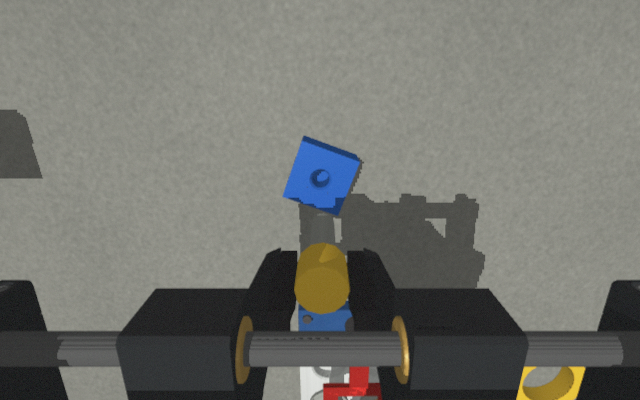

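The pin is out of the stand and held by its head at (322,280). I'll carry it to the hole.

```bash
python3 -m creep '[{"hand":0.014,"slide":[0.01,0.055,0],"turn":0},{"hand":0.014,"slide":[0.01,0.055,0],"turn":0},{"hand":0.014,"slide":[0.01,0.055,0],"turn":0},{"hand":0.014,"slide":[0.01,0.055,0],"turn":0},{"hand":0.014,"slide":[0.01,0.055,0],"turn":0}]' 25
python3 -m creep '[{"hand":0.014,"slide":[0.01,0.055,0],"turn":0},{"hand":0.014,"slide":[0.006,0.055,0],"turn":0},{"hand":0.014,"slide":[0,0.055,0],"turn":0},{"hand":0.014,"slide":[0,0.055,0],"turn":0},{"hand":0.014,"slide":[0,0,0],"turn":0}]' 25
python3 -m creep '[{"hand":0.014,"slide":[0,0,0],"turn":0},{"hand":0.014,"slide":[0,0,0],"turn":0}]' 25
python3 - <<'E'
from h import *
s=st(); p=snapshot('wrist'); save(p,'w18.png')
X,u,v,d=cloud(p)
m=(abs(u-322)<35)&(abs(v-280)<45)&(d>0)&(p['frame'][...,0]>p['frame'][...,2].astype(int)+40)
print('top z',np.percentile(X[m][:,2],[5,50,95])-s['tool_pos'][2]); zt=np.percentile(X[m][:,2],95); t=X[m&(X[...,2]>zt-.004)]; print('head offs',((t.min(0)+t.max(0))/2-s['tool_pos'])*1000,np.ptp(t,axis=0))
rr=[]
c=[.4928,.0659,.0034]
# hole/yellow block, gate tongue
m=(d>0)&(X[...,2]<.053)&(X[...,2]>.047)&(p['frame'][...,0]>p['frame'][...,2].astype(int)+60)&(np.hypot(X[...,0]-.52,X[...,1]+.059)<.035)&(v<240)
if m.sum()>50: print('block',cv2.minAreaRect((X[m][:,:2]*1000).astype(np.float32)))
rel([.5203,-.0592,.2],0)
E
```

```text
clock: 51.38
tool_pos: [0.5006, 0.0769, 0.2024]
eef_rot: [1.0, -0.002, -0.002, 0.0]
contact_force: [1.0, 0.4, -1.3]
opening: 0.258
clock: 52.0
tool_pos: [0.5145, -0.1473, 0.2017]
eef_rot: [1.0, -0.007, -0.002, 0.001]
contact_force: [0.1, 0.7, -0.7]
opening: 0.263
clock: 52.25
tool_pos: [0.5167, -0.1389, 0.2035]
eef_rot: [1.0, -0.0, -0.0, -0.001]
contact_force: [1.1, -0.4, -0.2]
opening: 0.263
t 52.25 pos [ 0.5167 -0.1389  0.2035] rot [ 1.e+00 -1.e-04 -4.e-04 -6.e-04] F [ 1.1 -0.4 -0.2] op 0.263
top z [-0.00630091  0.01251783  0.01381581]
head offs [-0.06252609 -0.19170199 12.53755869] [0.02329777 0.02444731 0.00540782]
block ((520.7606811523438, -59.35772705078125), (39.180912017822266, 38.785362243652344), 0.024183694273233414)
cur yaw -0.0 tilt 0.06 slide mm [  3.5 -79.8   3.8] turn(tool) -0.0
```

View pics/w18.png

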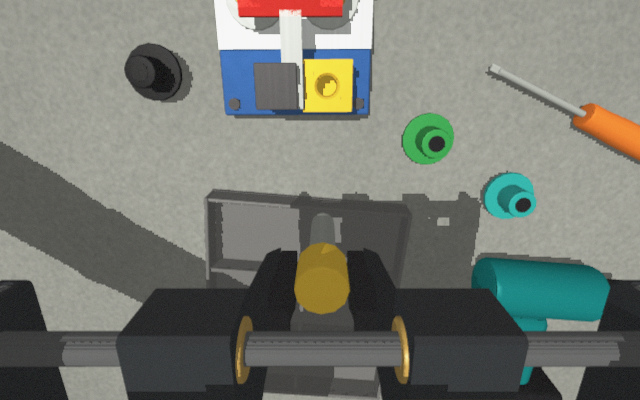

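The tongue lies in the catch beside the hole, at (290,80), and the hole is at (327,84), i.e. (0.5205, -0.0593). The pin head offset from the TCP is about 0. I'll move over the hole.

```bash
python3 -m creep '[{"hand":0.014,"slide":[0.0035,-0.04,0],"turn":0},{"hand":0.014,"slide":[0,-0.0395,0],"turn":0},{"hand":0.014,"slide":[0,0,0.035],"turn":0},{"hand":0.014,"slide":[0,0,0.038],"turn":0},{"hand":0.014,"slide":[0,0,0],"turn":0}]' 25
python3 -m creep '[{"hand":0.014,"slide":[0,0,0],"turn":0},{"hand":0.014,"slide":[0,0,0],"turn":0},{"hand":0.014,"slide":[0,0,0],"turn":0}]' 25
python3 - <<'E'
from h import *
rel([.5205,-.0593,.0895],0)
E
```

```text
clock: 52.92
tool_pos: [0.5188, -0.0602, 0.1292]
eef_rot: [1.0, -0.0, -0.003, -0.0]
contact_force: [-0.3, 0.2, -1.1]
opening: 0.264
clock: 53.3
tool_pos: [0.5212, -0.0616, 0.132]
eef_rot: [1.0, -0.002, 0.001, 0.0]
contact_force: [-0.9, 1.0, -1.2]
opening: 0.266
cur yaw -0.2 tilt 0.12 slide mm [-0.8 -2.3 42.5] turn(tool) -0.2
```

```bash
python3 -m creep '[{"hand":0.014,"slide":[0,-0.002,0.012],"turn":0},{"hand":0.014,"slide":[0,0,0],"turn":0},{"hand":0.014,"slide":[0,0,0],"turn":0},{"hand":0.014,"slide":[0,0,0],"turn":0}]' 25
python3 - <<'E'
from h import *
rel([.5205,-.0593,.0895],0)
E
```

```text
clock: 53.8
tool_pos: [0.5207, -0.0594, 0.119]
eef_rot: [1.0, -0.002, 0.0, 0.0]
contact_force: [0.3, -0.1, -1.0]
opening: 0.262
cur yaw -0.2 tilt 0.01 slide mm [-0.2 -0.1 29.5] turn(tool) -0.2
```

```bash
python3 -m creep '[{"hand":0.014,"slide":[0,0,0.006],"turn":0},{"hand":0.014,"slide":[0,0,0.005],"turn":0},{"hand":0.014,"slide":[0,0,0.004],"turn":0},{"hand":0.014,"slide":[0,0,0],"turn":0}]' 25
python3 - <<'E'
from h import *
rel([.5205,-.0593,.0895],0)
E
```

```text
clock: 54.3
tool_pos: [0.5203, -0.0594, 0.1035]
eef_rot: [1.0, -0.002, -0.0, 0.0]
contact_force: [1.4, 1.9, -1.2]
opening: 0.266
cur yaw -0.2 tilt 0.05 slide mm [ 0.2 -0.1 14. ] turn(tool) -0.2
```

The foot is about 10 mm inside the hole with no upward force. I'll continue down.

```bash
python3 -m creep '[{"hand":0.014,"slide":[0,0,0.005],"turn":0},{"hand":0.014,"slide":[0,0,0.004],"turn":0},{"hand":0.014,"slide":[0,0,0.004],"turn":0},{"hand":0.014,"slide":[0,0,0],"turn":0}]' 25
python3 -m creep '[{"hand":0.04,"slide":[0,0,0],"turn":0},{"hand":0.04,"slide":[0,0,0],"turn":0},{"hand":0.04,"slide":[0,0,0],"turn":0}]'
python3 - <<'E'
from h import *
rel([.5205,-.0593,.0895],0)
E
```

```text
clock: 54.8
tool_pos: [0.5204, -0.0594, 0.0906]
eef_rot: [1.0, -0.002, -0.0, 0.0]
contact_force: [0.3, -0.9, -1.2]
opening: 0.26
clock: 55.18
tool_pos: [0.5208, -0.0594, 0.0912]
eef_rot: [1.0, -0.002, 0.0, 0.0]
contact_force: [0.2, 0.5, 0.4]
opening: 0.45
cur yaw -0.2 tilt 0.03 slide mm [-0.3 -0.1  1.7] turn(tool) -0.2
```

Released. I'll rise, back off, and inspect.

```bash
python3 -m creep '[{"hand":0.05,"slide":[0,0,-0.02],"turn":0},{"hand":0.05,"slide":[0,0,-0.05],"turn":0},{"hand":0.05,"slide":[0,0,-0.06],"turn":0},{"hand":0.05,"slide":[-0.02,0.06,0],"turn":0},{"hand":0.05,"slide":[0,0.06,0],"turn":0}]'
python3 -m creep '[{"hand":0.05,"slide":[0,0,0],"turn":0},{"hand":0.05,"slide":[0,0,0],"turn":0}]'
python3 - <<'E'
from h import *
st(); p=snapshot('wrist'); save(p,'w20.png')
X,u,v,d=cloud(p)
m=(d>0)&(X[...,2]>.09)&(X[...,2]<.12)&(np.hypot(X[...,0]-.52,X[...,1]+.059)<.03)&(v<240); t=X[m]; print(m.sum(),'head',(t.min(0)+t.max(0))/2,np.ptp(t,axis=0),np.percentile(t[:,2],[50,95]))
for q in pinpoint('pin',p)[:1]: print(q,onz(p,q['uv'],.026))
E
```

```text
clock: 55.8
tool_pos: [0.4996, -0.1797, 0.2222]
eef_rot: [1.0, -0.001, 0.0, 0.001]
contact_force: [1.5, -0.7, 0.2]
opening: 0.563
clock: 56.05
tool_pos: [0.5004, -0.1781, 0.221]
eef_rot: [1.0, -0.002, 0.0, -0.0]
contact_force: [0.3, 1.1, -0.2]
opening: 0.571
t 56.05 pos [ 0.5004 -0.1781  0.221 ] rot [ 1.0e+00 -1.8e-03  1.0e-04 -4.0e-04] F [ 0.3  1.1 -0.2] op 0.571
1109 head [ 0.52033864 -0.05984693  0.09746104] [0.02343613 0.02382245 0.01468831] [0.10226309 0.10355216]
{'uv': [343.3, 39.1], 'conf': 0.62} [ 0.51968846 -0.06005093  0.026     ]
```

View pics/w20.png

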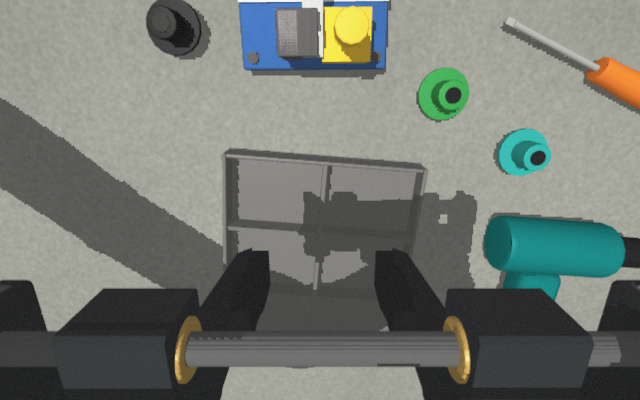

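The head top is at 102 mm, which puts the foot at 26 mm, and the pin is centred on the hole. I'll back off further and take a last overall look.

```bash
python3 -m creep '[{"hand":0.05,"slide":[-0.02,0.06,0],"turn":0},{"hand":0.05,"slide":[-0.02,0.06,0],"turn":0},{"hand":0.05,"slide":[-0.02,0.06,0],"turn":0},{"hand":0.05,"slide":[0,0,0],"turn":0},{"hand":0.05,"slide":[0,0,0],"turn":0}]'
python3 - <<'E'
from h import *
st(); p=snapshot('top'); save(p,'t21.png',(150,100,510,300),2.2)
for n,z in(('gate_handle',.08),('gate_hinge',.052),('tape',0),('screwdriver',0),('drill',0),('pin',.026)):
    for q in pinpoint(n,p)[:1]: print(n,round(q['conf'],2),np.round(onz(p,q['uv'],z),4))
p=snapshot('side'); save(p,'s21.png',(230,150,430,290),4)
E
```

```text
clock: 56.78
tool_pos: [0.4416, -0.3543, 0.2211]
eef_rot: [1.0, -0.0, 0.0, -0.001]
contact_force: [-0.6, -0.1, -0.0]
opening: 0.567
t 56.77 pos [ 0.4416 -0.3543  0.2211] rot [ 1.e+00 -5.e-04  4.e-04 -7.e-04] F [-0.6 -0.1 -0. ] op 0.567
gate_handle 0.91 [0.496  0.0417 0.08  ]
gate_hinge 0.93 [0.4979 0.1847 0.052 ]
tape 0.92 [0.7217 0.1013 0.    ]
screwdriver 0.89 [ 0.7581 -0.0906  0.    ]
drill 0.87 [ 0.728  -0.3229  0.    ]
pin 0.59 [ 0.5253 -0.0616  0.026 ]
```

View pics/t21.png

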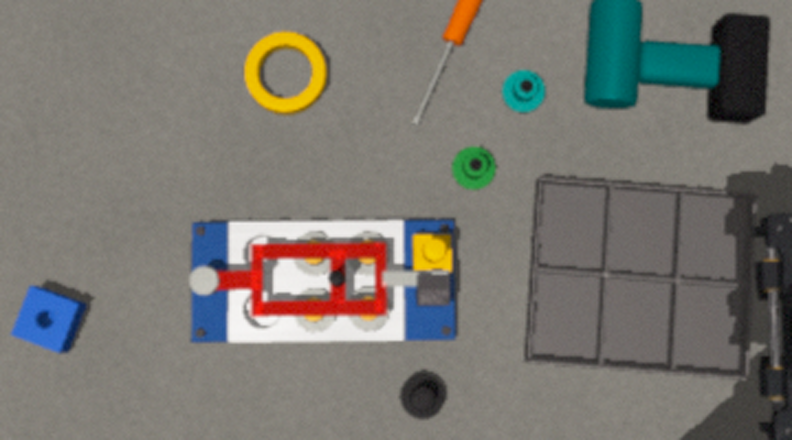

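View pics/s21.png

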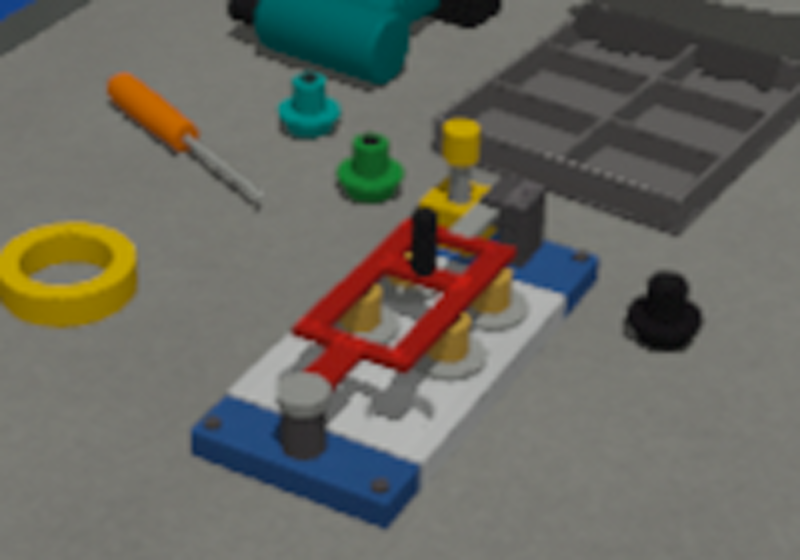

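The gate lies straight along the carrier with its tongue in the catch. The bushings are under the rails, the pin is upright in the yellow block, the tray and stand are empty, and the bystanders have not moved. I'm handing in.

```bash
python3 -c "
from plant import finish_job; print(finish_job())"
```

```text
the job is handed in; nothing more can be done
None
```

I opened the gate to about 1.78 rad and seated all four bushings from the tray in pockets 1, 4, 0 and 3. I then closed the gate onto its stop and dropped the stop pin into its hole. The job was handed in at about 57 s of the 210 s.

**Last checks:**
- **Bushings:** before closing, the flange tops read about 25–26 mm wherever the camera saw them. The far halves of the flanges in pockets 1 and 4 were out of view, and their readings there were invalid. After closing, the views show no change, but the rails hide part of the bushings.
- **Gate:** by the tool position it was about 0.003 rad from closed. It did not move under an 11 N push, and the tongue is in the catch.
- **Pin:** the head top is at 102 mm, which puts the foot at about 26 mm. By the wrist camera it is within about 1 mm of the hole's centre. The top-view network put it about 5 mm off; I trusted the wrist depth reading instead.
- **Leave-alone items:** the tape roll, screwdriver and drill look unmoved.

One tray bushing was knocked about 14 mm during the run, so I measured it again before grasping it. The networks disagreed by up to about 10 mm on some carrier points in the top view, so I used positions fitted from depth and colour for those.

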